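Weigh out a tub of pipe unions and press its lid on

TASK

Make up the tub on the spring scale: add steel pipe unions from the blue tray, with the lid still off, until the scale's red pointer rests inside the green band (six unions in all, counting any already in the tub). Then set the green lid on the tub and press it down past the catches until it sits level, fully home on the rim; leave the tub on the scale, the brass valves and spare unions in the tray, and don't knock the other things about.

Things in the scene. Friction and masses are not known exactly. Their poses are not given: they have to be found in the camera images.
- union1: A steel square-bodied pipe union: 30 x 30 x 30 mm body with a round 25 mm diameter threaded stub at each end, 64 mm long along its x axis, 0.20 kg; origin at the middle of its underside as built (15 mm below its centre along its own z). Starts lying in the blue tray, x axis roughly along the tray's x. Of the six, one or none is absent.
- union2: A steel square-bodied pipe union: 30 x 30 x 30 mm body with a round 25 mm diameter threaded stub at each end, 64 mm long along its x axis, 0.20 kg; origin at the middle of its underside as built (15 mm below its centre along its own z). Starts lying in the blue tray, x axis roughly along the tray's x. Of the six, one or none is absent.
- union3: A steel square-bodied pipe union: 30 x 30 x 30 mm body with a round 25 mm diameter threaded stub at each end, 64 mm long along its x axis, 0.20 kg; origin at the middle of its underside as built (15 mm below its centre along its own z). Starts lying in the blue tray, x axis roughly along the tray's x. Of the six, one or none is absent.
- union4: A steel square-bodied pipe union: 30 x 30 x 30 mm body with a round 25 mm diameter threaded stub at each end, 64 mm long along its x axis, 0.20 kg; origin at the middle of its underside as built (15 mm below its centre along its own z). Starts lying in the blue tray, x axis roughly along the tray's x. Of the six, one or none is absent.
- union5: A steel square-bodied pipe union: 30 x 30 x 30 mm body with a round 25 mm diameter threaded stub at each end, 64 mm long along its x axis, 0.20 kg; origin at the middle of its underside as built (15 mm below its centre along its own z). Starts lying in the blue tray, x axis roughly along the tray's x. Of the six, one or none is absent.
- union6: A steel square-bodied pipe union: 30 x 30 x 30 mm body with a round 25 mm diameter threaded stub at each end, 64 mm long along its x axis, 0.20 kg; origin at the middle of its underside as built (15 mm below its centre along its own z). Starts lying in the blue tray, x axis roughly along the tray's x. Of the six, one or none is absent.
- packed1: A steel square-bodied pipe union: 30 x 30 x 30 mm body with a round 25 mm diameter threaded stub at each end, 64 mm long along its x axis, 0.20 kg; origin at the middle of its underside as built (15 mm below its centre along its own z). If present it already lies in the tub at the start (one or both are there).
- packed2: A steel square-bodied pipe union: 30 x 30 x 30 mm body with a round 25 mm diameter threaded stub at each end, 64 mm long along its x axis, 0.20 kg; origin at the middle of its underside as built (15 mm below its centre along its own z). If present it already lies in the tub at the start (one or both are there).
- valve1: Brass valve, to be left in the tray: like the unions in size (64 mm long along x, 30 mm square body) but brass, with a short stem and a red cap on top (54 mm high in all), 0.30 kg; origin at the middle of its underside.
- valve2: Brass valve, to be left in the tray: like the unions in size (64 mm long along x, 30 mm square body) but brass, with a short stem and a red cap on top (54 mm high in all), 0.30 kg; origin at the middle of its underside.
- tray: Blue open pick tray fixed to the table, 280 (x) x 260 (y) x 50 mm high, walls and floor 5 mm; origin under its centre. It stands left or right of the lid, the scale on the other side. It holds the unions and two valves, lying in rows.
- scale: Base of a spring scale fixed to the table, 190 mm square, with a white upright indicator plate (60 mm wide, 125 mm high) at its +x edge, facing its +x; origin under its centre. The plate has a green band 7 mm high, red below it and black ticks (one union's weight apart) above it.
- pan (a joint): Downward travel (m) of the scale's dish: 0 empty (dish floor 100 mm above the table), stop at 0.066. 280 N/m: a union adds 7 mm, the empty tub 10, the lid 2.5. Pointer in green from 0.0495 to 0.0565: tub with exactly six unions, lid on or off. Settles in about 1 s. More than 4 N on the full tub sinks the dish to its firm stop; it rises when let go.
- pointer (a point): Tip of the red pointer, which moves with the dish in front of the indicator plate.
- green_mark (a point): Middle of the green band on the indicator plate (fixed).
- tub: White open round tub standing loose in the scale's dish (dish lip 16 mm high): outside diameter 160 mm, wall 4 mm, floor 5 mm, height 115 mm; origin under its centre, z up. Three orange sprung catch balls stand about 5 mm into the mouth, 5.5 mm below the rim.
- tub_rim (a point): Centre of the tub's mouth, at rim height (115 mm above the tub's underside).
- lid: Green round loose lid, 0.07 kg: bevelled plug below (148 mm diameter, 16 mm deep), 168 mm flange 6 mm thick, black round knob on top (36 mm diameter, 28 mm high). Origin at the centre of the plug's underside, z up. Laid on the tub it rests on the catches, flange about 10 mm above the rim; a 10 to 15 N push on the knob drives it past them, flange onto the rim.
- lid_seat (a point): Centre of the underside of the lid's flange (16 mm above the lid's origin): it meets tub_rim when the lid is home.
- tape: Bystander: a roll of tape, 100 mm diameter, 48 mm high, lying near the robot.
- wrench: Bystander: a wrench lying on the far side of the table.
- can: Bystander: a blue can, 66 mm diameter, 75 mm high.
- sleeve: Bystander: an upright aluminium pipe sleeve, 80 mm diameter, 70 mm high.
Not all that is in view belongs to the job. What is shaped like the union3 but orange is not meant.

How it is judged (in metres and radians):
On the way, in this order (a step that is already met when the one before it is completed fails the run):
1. with the lid off, the tub holds enough unions for the pointer to rest in the green band (value of joint pan between 0.0495 and 0.0565 m and velocity of joint pan between -0.01 and 0.01 m/s and horizontal distance between lid and tub above 0.1 m and contact force between each of the arm, the fingers and tub below 0.3 N), for 0.5 s.
2. the lid is pressed home on the tub, level (z of lid_seat in the frame of tub_rim between -0.003 and 0.003 m and horizontal distance between lid_seat and tub_rim below 0.006 m and angle between the z axis of lid and the z axis of tub, either way round below 0.03 rad and angle between lid's own z axis and vertical below 0.08 rad), for 0.2 s.
At the end, for the whole second after the job is handed in: Pointer at rest in the green band (pan 49.5 to 56.5 mm); lid flange within 3 mm of the rim, centred within 6 mm, parallel within 0.03 rad; tub upright in the dish; every union in tub or tray, both valves in the tray; all at rest (all of step 2 and value of joint pan between 0.0495 and 0.0565 m and angle between tub's own z axis and vertical below 0.06 rad and horizontal distance between tub and scale below 0.015 m and linear speed of each of lid, tub below 0.02 m/s and ((x of union1 in the frame of tub between -0.08 and 0.08 m and y of union1 in the frame of tub between -0.08 and 0.08 m and z of union1 in the frame of tub between -0.01 and 0.1 m) or (x of union1 in the frame of tray between -0.137 and 0.137 m and y of union1 in the frame of tray between -0.127 and 0.127 m and z of union1 in the frame of tray between -0.01 and 0.075 m)) and ((x of union2 in the frame of tub between -0.08 and 0.08 m and y of union2 in the frame of tub between -0.08 and 0.08 m and z of union2 in the frame of tub between -0.01 and 0.1 m) or (x of union2 in the frame of tray between -0.137 and 0.137 m and y of union2 in the frame of tray between -0.127 and 0.127 m and z of union2 in the frame of tray between -0.01 and 0.075 m)) and ((x of union3 in the frame of tub between -0.08 and 0.08 m and y of union3 in the frame of tub between -0.08 and 0.08 m and z of union3 in the frame of tub between -0.01 and 0.1 m) or (x of union3 in the frame of tray between -0.137 and 0.137 m and y of union3 in the frame of tray between -0.127 and 0.127 m and z of union3 in the frame of tray between -0.01 and 0.075 m)) and ((x of union4 in the frame of tub between -0.08 and 0.08 m and y of union4 in the frame of tub between -0.08 and 0.08 m and z of union4 in the frame of tub between -0.01 and 0.1 m) or (x of union4 in the frame of tray between -0.137 and 0.137 m and y of union4 in the frame of tray between -0.127 and 0.127 m and z of union4 in the frame of tray between -0.01 and 0.075 m)) and ((x of union5 in the frame of tub between -0.08 and 0.08 m and y of union5 in the frame of tub between -0.08 and 0.08 m and z of union5 in the frame of tub between -0.01 and 0.1 m) or (x of union5 in the frame of tray between -0.137 and 0.137 m and y of union5 in the frame of tray between -0.127 and 0.127 m and z of union5 in the frame of tray between -0.01 and 0.075 m)) and ((x of union6 in the frame of tub between -0.08 and 0.08 m and y of union6 in the frame of tub between -0.08 and 0.08 m and z of union6 in the frame of tub between -0.01 and 0.1 m) or (x of union6 in the frame of tray between -0.137 and 0.137 m and y of union6 in the frame of tray between -0.127 and 0.127 m and z of union6 in the frame of tray between -0.01 and 0.075 m)) and x of packed1 in the frame of tub between -0.08 and 0.08 m and y of packed1 in the frame of tub between -0.08 and 0.08 m and z of packed1 in the frame of tub between -0.01 and 0.1 m and x of packed2 in the frame of tub between -0.08 and 0.08 m and y of packed2 in the frame of tub between -0.08 and 0.08 m and z of packed2 in the frame of tub between -0.01 and 0.1 m and x of valve1 in the frame of tray between -0.137 and 0.137 m and y of valve1 in the frame of tray between -0.127 and 0.127 m and z of valve1 in the frame of tray between -0.01 and 0.075 m and x of valve2 in the frame of tray between -0.137 and 0.137 m and y of valve2 in the frame of tray between -0.127 and 0.127 m and z of valve2 in the frame of tray between -0.01 and 0.075 m); the robot touches nothing.
It fails at once if the tape is knocked more than 5 cm from its place (distance of tape from where it was at the start of the episode above 0.05 m).
It fails at once if the wrench is knocked more than 5 cm from its place (distance of wrench from where it was at the start of the episode above 0.05 m).
It fails at once if the can is knocked more than 5 cm from its place (distance of can from where it was at the start of the episode above 0.05 m).
It fails at once if the sleeve is knocked more than 5 cm from its place (distance of sleeve from where it was at the start of the episode above 0.05 m).
It fails at once if the tub is tipped over (angle between tub's own z axis and vertical above 0.4 rad).
Of union1, union2, union3, union4, union5, union6 only 5 to 6 are there at a start; the rules pass over those that are not, and their reading is None.
Of packed1, packed2 only 1 to 2 are there at a start; the rules pass over those that are not, and their reading is None.
At some moment in a run one of lid, union1, union2 may be knocked a few centimetres aside while the robot is not near it.
Once in a run the grip may slacken for a moment while it holds something.
It also fails if it takes over 210 s, if anything falls off the work surface, if the arm or the gripper's body presses on something with over 40 N, if the wrist force passes 120 N, or if a joint passes its speed limit or range.

ROBOT

A 6-joint arm with a two-finger parallel gripper is mounted at the origin on the work surface. World frame = base frame: x ahead of the robot, y to its left, z up, the work surface at z = 0. Lengths are in mm, angles in rad, forces in N, time in s.
With the tool pointing down it reaches from about 400 to 825 mm from the base axis. Payload 7 kg.
Tool frame: the origin (TCP) lies where the fingers leave the gripper's body, on its centre line; the fingertips stand 66 mm ahead of it and the grasp point (between the pads) lies env.grasp_offset ahead of it (env.grasp_offset is the distance from the TCP to the grasp point, in mm); x points along the fingers, y is the direction in which the jaws open and shut, and the axes are right-handed (so a half turn about x gives the same grasp; the last joint's range is limited). The gripper opens to 88 mm and grips with 3 to 60 N. Pads are 19 mm wide; open, the fingers measure 130 mm over their backs; the gripper's body (78 mm by 193 mm) begins 47 mm behind the grasp point.
Start: joints at [1.487, 0.359, 0.012, 0, -1.224, -0.288], TCP at [245.23, 628.854, 292.161] pointing down, gripper open.
Joint ranges: [-3.07, 3.07], [-1.43, 2.12], [-1.02, 1.25], [-3.03, 1.67], [-3.05, -0], [-3.03, 3.03]. Speed limits (rad/s): [2.39, 2.39, 3.01, 3.14, 3.14, 3.14].

INTERFACE

Orientations are given as a unit quaternion [w, x, y, z].
In Python, from bench import env, capture, calibration gives the robot as it stands.
- The arm moves only by the tool send_rows, never from a script. Its argument "increments" is a list of rows, each an object with "turn": the turn, a rotation vector about the world's x, y, z in rad, a list of three; "linear": the shift along the world's x, y, z in m, a list of three; "grip": the opening, from 0 (shut) to 1 (fully open). A call has 1 to 12 rows; each row shifts and turns the commanded pose from where the row before left it; what a row does not reach is not made up. A row lasts 1/8 s, in which the tool goes at most 62.5 mm and 10.7 degrees, less where a joint would pass 70% of its speed; a pose out of reach is approached as far as the arm can. A call with a gripper value outside its range is refused whole. The fingers move at their own pace and stop on an object; "squeeze" is the grip in N (left out, the last holds). Time passes only in rows, so rows that do not move let the fingers close. It gives the time, the measured TCP pose, the force and the opening at its end, in the units of the state.
- env.state(): the state, without advancing time (a new reading comes with each control period).
- capture(name): name is "scene" or "top" or "wrist"; returns (picture, depth): 420x560x3 uint8, red, green, blue; 420x560 float32, mm along the optical axis (not along the pixel's ray), 0 where there is no reading.
- calibration(name): a dict with "intrinsics" (3x3 intrinsics, pixels), "origin" and "rotation" of the camera in the world. Camera axes: x right, y down, z forward; pixel columns grow to the right and rows downward; lengths in mm; the calibration is good to about 2 mm. A picture is of the moment at which its call begins: read the wrist's pose just before it. calibration takes no time and is no camera call; for the wrist camera it gives the pose at the moment of the call.
- env.hand_in(): hands the job in, once; it reports no verdict.
The state is a dict: "t": time; "joint_positions": joint angles; "joint_vel": joint speeds; "joint_torque": joint torques, N m; "position": TCP position; "ee_rot": TCP orientation; "contact_force": force on the tool from outside, world axes, zero at the start; "torque": the same for the moment, N m; "opening": opening from 0.0 (shut) to 1.0 (fully open).
Only numpy, scipy, OpenCV 4.12 (cv2) and the standard library are available. Lean on these libraries where they do the work, as an engineer would, in place of code of your own. Each camera call takes 0.05 s, during which the arm holds its last target.

## Working session

There is one attempt and no reset: what is moved stays moved. The work goes in short steps, Python scripts to look and compute and a tool call to move; the robot and the scene stay as the last step left them, time stands still between calls to the robot, and variables do not carry over. Pictures are saved under pics/ and viewed, and the job is handed in when it is done.

Besides the shell and the picture viewer there is one more tool, called by a JSON object that holds its "fn" and its "kwargs". send_rows: Moves the arm, as the interface text tells. Its arguments: {"type":"object","properties":{"increments":{"type":"array","items":{"type":"object","properties":{"turn":{"type":"array","items":{"type":"number"}},"linear":{"type":"array","items":{"type":"number"}},"grip":{"type":"number"}}}},"squeeze":{"type":"number"}},"required":["increments"]}

```bash
ls; mkdir -p pics; cat > h.py <<'E'
import numpy as np, cv2
from bench import env, capture, calibration
def snap(name,fn):
    c=calibration(name); p,d=capture(name)
    cv2.imwrite('pics/'+fn+'.png',cv2.cvtColor(p,cv2.COLOR_RGB2BGR)); np.savez('pics/'+fn+'.npz',p=p,d=d,K=c['intrinsics'],o=c['origin'],R=c['rotation'])
    return p,d,c
def pts(d,c):
    K=np.array(c['intrinsics']);R=np.array(c['rotation']);o=np.array(c['origin'])
    v,u=np.mgrid[0:d.shape[0],0:d.shape[1]]
    P=np.stack([(u-K[0,2])/K[0,0]*d,(v-K[1,2])/K[1,1]*d,d],-1)
    return P@R.T+o
def ray(u,v,z,c):
    K=np.array(c['intrinsics']);R=np.array(c['rotation']);o=np.array(c['origin'])
    r=R@np.array([(u-K[0,2])/K[0,0],(v-K[1,2])/K[1,1],1]); return o+r*(z-o[2])/r[2]
E
python3 - <<'E'
from h import *
print(env.state(), env.grasp_offset)
for n in ['scene','top','wrist']:
    p,d,c=snap(n,n+'0'); print(n,c)
E
```

```text
pics
{'t': 0.0, 'joint_positions': array([ 1.48711424e+00,  3.59384617e-01,  1.10551730e-02, -3.57811387e-04,
       -1.22408913e+00, -2.88134791e-01]), 'joint_vel': array([-0.00115296, -0.00062577,  0.00018468,  0.00114761,  0.00163979,
       -0.00029293]), 'joint_torque': array([-2.05123561e-04, -5.82707798e+01,  2.93053526e+01,  6.99675679e+00,
        6.88621847e-03, -1.91535955e-04]), 'position': array([245.08726703, 628.52343626, 291.22107538]), 'ee_rot': array([ 0.13016079, -0.69485445,  0.13132618,  0.69497403]), 'contact_force': array([-0.15624745,  0.13786283,  0.16464106]), 'torque': array([-0.03047363,  0.01283874, -0.03923884]), 'opening': 0.9961153713149459} 46.800000000000004
scene {'intrinsics': array([[403.38765242,   0.        , 277.37381582],
       [  0.        , 403.38765242, 209.9378832 ],
       [  0.        ,   0.        ,   1.        ]]), 'origin': array([1161.29633395,  -65.37924708,  834.00107026]), 'rotation': array([-0.26528732,  0.68807049,  0.62861257, -0.24703822])}
top {'intrinsics': array([[422.33491351,   0.        , 282.32376591],
       [  0.        , 422.33491351, 212.50944075],
       [  0.        ,   0.        ,   1.        ]]), 'origin': array([ 456.99262355,  -14.17481436, 1080.33996934]), 'rotation': array([-0.04097164,  0.70904368, -0.70337571,  0.02899978])}
wrist {'intrinsics': array([[376.57188781,   0.        , 285.80770055],
       [  0.        , 376.57188781, 213.27750349],
       [  0.        ,   0.        ,   1.        ]]), 'origin': array([320.09711353, 599.64867651, 384.05311884]), 'rotation': array([-0.08418354, -0.55827063,  0.81637082,  0.12159659])}
```

```bash
python3 - <<'E'
s=open('h.py').read()
s=s.replace("R=np.array(c['rotation'])","R=q2R(c['rotation'])")
s=s.replace("def snap","from scipy.spatial.transform import Rotation\ndef q2R(q): q=np.array(q); return Rotation.from_quat(np.r_[q[1:],q[0]]).as_matrix()\ndef snap",1)
s+='''
def load(fn):
    z=np.load('pics/'+fn+'.npz'); return z['p'],z['d'],dict(intrinsics=z['K'],origin=z['o'],rotation=z['R'])
'''
open('h.py','w').write(s)
E
python3 - <<'E'
from h import *
for n in ['scene','top','wrist']: print(q2R(load(n+'0')[2]['rotation']).round(2))
E
```

```text
[[ 0.09  0.73 -0.67]
 [ 1.   -0.07  0.05]
 [-0.01 -0.68 -0.74]]
[[ 0.01 -1.    0.1 ]
 [-1.   -0.01  0.02]
 [-0.02 -0.1  -0.99]]
[[-0.36 -0.89 -0.27]
 [-0.93  0.35  0.1 ]
 [ 0.    0.29 -0.96]]
```

View pics/scene0.png

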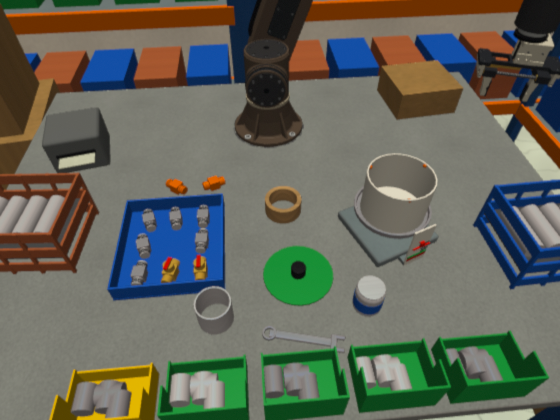

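View pics/top0.png

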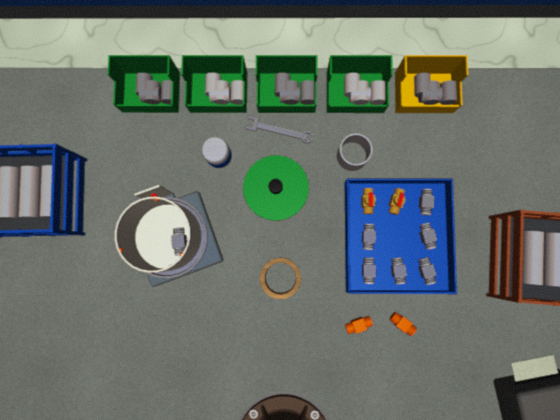

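View pics/wrist0.png

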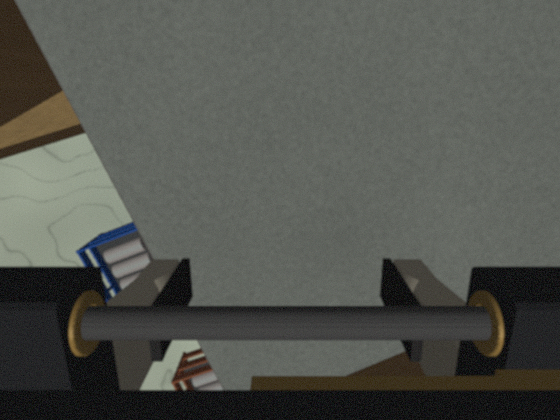

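```bash
python3 - <<'E'
from h import *
p,d,c=load('top0'); P=pts(d,c); hsv=cv2.cvtColor(p,cv2.COLOR_RGB2HSV)
# lid
m=(hsv[...,0]>45)&(hsv[...,0]<75)&(hsv[...,1]>150)&(hsv[...,2]>60); 
m[:130]=0
print('lid',P[m].mean(0),np.median(P[m],0),P[m].min(0),P[m].max(0))
m2=np.zeros_like(m);m2[175:200,262:290]=1;m2&=(P[...,2]>40)
print('knob',P[m2].mean(0),P[m2].min(0),P[m2].max(0))
# tub rim: high points
m=np.zeros_like(m);m[185:285,105:215]=1; 
z=P[m][:,2]; h=np.histogram(z,bins=np.arange(90,215,3)); print(list(zip(h[1].astype(int),h[0])))
r=m&(P[...,2]>183)&(P[...,2]<210); q=P[r]; print('rim',len(q),np.median(q,0),q.min(0),q.max(0))
A=np.c_[2*q[:,:2],np.ones(len(q))]; s=np.linalg.lstsq(A,(q[:,:2]**2).sum(1),rcond=None)[0]; print(s[:2],np.sqrt(s[2]+s[0]**2+s[1]**2))
# tray
b=(hsv[...,0]>105)&(hsv[...,0]<125)&(hsv[...,1]>150); b[:, :335]=0; b[:,465:]=0
q=P[b&(P[...,2]>42)]; print('tray wall',q.min(0),q.max(0)); q=P[b&(P[...,2]<20)]; print('floor',np.median(q,0))
# parts
reg=np.zeros(b.shape,np.uint8); reg[185:288,352:450]=1
mm=((reg>0)&~b&(P[...,2]>15)).astype(np.uint8); mm=cv2.morphologyEx(mm,cv2.MORPH_OPEN,np.ones((3,3)))
n,l,st,ce=cv2.connectedComponentsWithStats(mm)
for i in range(1,n):
    if st[i,4]<40: continue
    q=P[l==i]; t=q[q[:,2]>np.percentile(q[:,2],50)]; w,V=np.linalg.eigh(np.cov(q[:,:2].T)); 
    print(i,ce[i].round(),st[i,4],'c',((q.min(0)+q.max(0))/2).round(1),'mean',q.mean(0).round(1),'zmax',q[:,2].max().round(),'ang',np.degrees(np.arctan2(V[1,1],V[0,1])).round(1), p[l==i].mean(0).round())
E
```

```text
lid [624.89587941  21.89477634  27.09998057] [624.15725033  21.40103899  22.61162727] [456.99262355 -57.86443546  16.24238169] [ 707.51078178  102.33418879 1080.33996934]
knob [623.91086251  21.2880845   63.0887638 ] [456.99262355 -14.17481436  43.88962903] [ 642.77553663   37.34132312 1080.33996934]
[(np.int64(90), np.int64(630)), (np.int64(93), np.int64(267)), (np.int64(96), np.int64(81)), (np.int64(99), np.int64(59)), (np.int64(102), np.int64(79)), (np.int64(105), np.int64(66)), (np.int64(108), np.int64(85)), (np.int64(111), np.int64(99)), (np.int64(114), np.int64(168)), (np.int64(117), np.int64(180)), (np.int64(120), np.int64(95)), (np.int64(123), np.int64(84)), (np.int64(126), np.int64(80)), (np.int64(129), np.int64(59)), (np.int64(132), np.int64(59)), (np.int64(135), np.int64(55)), (np.int64(138), np.int64(57)), (np.int64(141), np.int64(45)), (np.int64(144), np.int64(64)), (np.int64(147), np.int64(65)), (np.int64(150), np.int64(64)), (np.int64(153), np.int64(56)), (np.int64(156), np.int64(66)), (np.int64(159), np.int64(55)), (np.int64(162), np.int64(56)), (np.int64(165), np.int
[... 971 characters left out ...]
  49.8] zmax 1080.0 ang 125.3 [153.  93.  43.]
3 [426. 201.] 311 c [ 592.  -356.7   28.6] mean [ 591.1 -353.9   32.5] zmax 41.0 ang 175.2 [110. 108. 116.]
4 [428. 236.] 318 c [ 497.4 -194.2  547.9] mean [ 505.7 -354.7   35.9] zmax 1080.0 ang 89.7 [111. 110. 120.]
5 [369. 236.] 304 c [ 495.8 -119.7  548.6] mean [ 502.9 -208.8   36.3] zmax 1080.0 ang 159.9 [114. 114. 128.]
6 [369. 270.] 297 c [ 422.9 -119.2  551. ] mean [ 420.  -207.8   40.2] zmax 1080.0 ang 47.8 [118. 116. 130.]
7 [399. 270.] 317 c [ 423.3 -157.1  549.1] mean [ 420.6 -281.    36.4] zmax 1080.0 ang 45.5 [112. 111. 124.]
8 [427. 271.] 329 c [ 422.3 -193.1  548.3] mean [ 420.3 -350.5   35.9] zmax 1080.0 ang 62.5 [110. 108. 119.]
```

```bash
cat >> h.py <<'E'
def tray(p,d,c,reg):
    P=pts(d,c); ok=d>0; hsv=cv2.cvtColor(p,cv2.COLOR_RGB2HSV)
    b=(hsv[...,0]>105)&(hsv[...,0]<125)&(hsv[...,1]>150)
    R=np.zeros(b.shape,bool); R[reg[0]:reg[1],reg[2]:reg[3]]=1
    mm=(R&~b&ok&(P[...,2]>18)&(P[...,2]<75)).astype(np.uint8); mm=cv2.morphologyEx(mm,cv2.MORPH_OPEN,np.ones((3,3)))
    n,l,st,ce=cv2.connectedComponentsWithStats(mm)
    for i in range(1,n):
        if st[i,4]<60: continue
        q=P[l==i].astype(np.float32); r=cv2.minAreaRect(q[:,:2])
        print(ce[i].round(),st[i,4],'rect',np.round(r[0],1),np.round(r[1],1),round(r[2],1),'zmed',np.median(q[:,2]).round(1),'z95',np.percentile(q[:,2],95).round(1),p[l==i].mean(0).round())
E
python3 - <<'E'
from h import *
p,d,c=load('top0'); tray(p,d,c,(183,290,350,452))
print(q2R(env.state()['ee_rot']).round(3))
P=pts(d,c); m=np.zeros(d.shape,bool); m[205:270,125:205]=1; hsv=cv2.cvtColor(p,cv2.COLOR_RGB2HSV)
for (u,v) in [(347,180),(454,180),(347,292),(457,292)]: print(ray(u,v,50,c).round(1))
big=cv2.resize(p[175:295,100:225],None,fx=6,fy=6,interpolation=cv2.INTER_CUBIC)
cv2.imwrite('pics/tub0.png',cv2.cvtColor(big[:600,:750],cv2.COLOR_RGB2BGR))
k=m&(d>0)&(P[...,2]>105)&(P[...,2]<130)&(hsv[...,1]>0)
for v in range(222,262,6): print([int(x) for x in P[v,160:200:3,2]])
print(P[240,178],P[232,178],P[250,178])
E
```

```text
Traceback (most recent call last):
  File "h.py", line 28, in tray
    q=P[l==i].astype(np.float32); r=cv2.minAreaRect(q[:,:2])
                                    ~~~~~~~~~~~~~~~^^^^^^^^^
cv2.error: OpenCV(4.12.0) /io/opencv/modules/imgproc/src/convhull.cpp:143: error: (-215:Assertion failed) total >= 0 && (depth == CV_32F || depth == CV_32S) in function 'convexHull'
```

```bash
sed -i 's/cv2.minAreaRect(q\[:,:2\])/cv2.minAreaRect(np.ascontiguousarray(q[:,:2]))/' h.py
python3 - <<'E'
from h import *
p,d,c=load('top0'); tray(p,d,c,(183,290,350,452))
print(q2R(env.state()['ee_rot']).round(3))
P=pts(d,c); 
for (u,v) in [(347,180),(454,180),(347,292),(457,292)]: print(ray(u,v,50,c).round(1))
big=cv2.resize(p[175:275,100:225],None,fx=6,fy=6,interpolation=cv2.INTER_CUBIC)
cv2.imwrite('pics/tub0.png',cv2.cvtColor(big,cv2.COLOR_RGB2BGR))
for v in range(222,262,6): print([int(x) for x in P[v,160:200:3,2]])
print(P[240,178],P[232,178],P[250,178])
E
```

```text
[368. 201.] 294 rect [ 592.9 -209.6] [63.6 28.4] 0.3 zmed 34.8 z95 61.2 [157.  94.  44.]
[397. 201.] 300 rect [ 592.9 -281.8] [29.6 64.2] 74.6 zmed 34.5 z95 60.4 [155.  93.  42.]
[426. 202.] 310 rect [ 591.8 -356.2] [30.4 65.2] 83.2 zmed 33.4 z95 37.6 [110. 108. 116.]
[428. 236.] 315 rect [ 506.1 -357.5] [63.8 30.2] 11.2 zmed 33.6 z95 38.5 [112. 111. 121.]
[369. 236.] 301 rect [ 503.2 -210.4] [29.7 62.6] 88.6 zmed 33.7 z95 38.2 [115. 114. 128.]
[369. 270.] 295 rect [ 419.5 -209.6] [28.9 62. ] 88.2 zmed 33.8 z95 38.0 [118. 116. 130.]
[399. 270.] 315 rect [ 420.4 -283.6] [63.5 30.9] 7.5 zmed 34.1 z95 38.8 [112. 111. 124.]
[427. 271.] 321 rect [ 420.4 -353.9] [63.8 31.7] 14.8 zmed 34.0 z95 38.1 [111. 109. 120.]
[[-0.    -0.363 -0.932]
 [-0.001 -0.932  0.363]
 [-1.     0.001 -0.   ]]
[ 640.9 -155.    50. ]
[ 642.5 -416.9   50. ]
[ 368.6 -153.3   50. ]
[ 371.3 -415.6   50. ]
[89, 88, 90, 88, 86, 87, 88, 88, 87, 200, 183, 150, 115, 81]
[91, 89, 88, 88, 86, 115, 112, 113, 87, 89, 194, 163, 131, 97]
[87, 86, 89, 87, 91, 117, 115, 115, 102, 85, 193, 171, 141, 106]
[88, 88, 88, 87, 118, 119, 118, 117, 118, 89, 191, 164, 135, 101]
[88, 89, 89, 88, 114, 120, 119, 117, 117, 196, 175, 150, 120, 89]
[88, 87, 86, 86, 87, 110, 117, 194, 198, 176, 156, 123, 95, 82]
[85, 90, 91, 90, 90, 88, 86, 1080, 166, 142, 113, 83, 85, 91]
[487.66950668 240.2753459  118.41481894] [506.04469092 241.42320713 116.38655546] [464.9466007  240.17978049 115.89791886]
```

View pics/tub0.png

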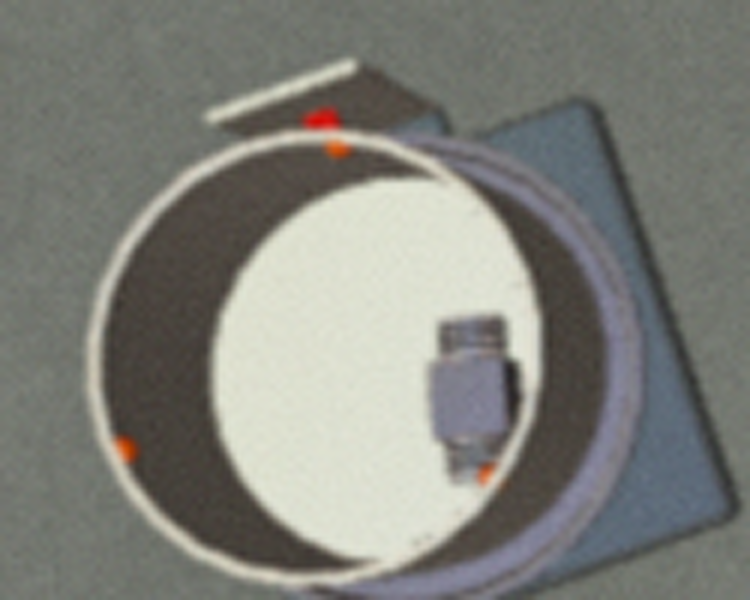

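```bash
python3 - <<'E'
from h import *
p,d,c=load('top0');P=pts(d,c)
print(ray(152.3,234.7,198,c), ray(114.2,236,198,c),ray(190.5,236,198,c))
m=np.zeros(d.shape,bool);m[185:285,105:200]=1
q=P[m&(P[...,2]>195)&(P[...,2]<202)&(d>0)]
for _ in range(4):
    A=np.c_[2*q[:,:2],np.ones(len(q))]; s=np.linalg.lstsq(A,(q[:,:2]**2).sum(1),rcond=None)[0]; r=np.sqrt(s[2]+s[0]**2+s[1]**2); e=abs(np.hypot(*(q[:,:2]-s[:2]).T)-r); print(s[:2],r,len(q)); q=q[e<4]
for uv in [(338/6+100,148/6+175),(125/6+100,448/6+175),(487/6+100,472/6+175)]:
    w=ray(*uv,192,c)[:2]-s[:2]; print('catch',w,np.degrees(np.arctan2(w[1],w[0])),np.hypot(*w))
# lid edges
hsv=cv2.cvtColor(p,cv2.COLOR_RGB2HSV)
g=((hsv[...,0]>45)&(hsv[...,0]<75)&(hsv[...,1]>150)).astype(np.uint8); g[:140]=0; cs=max(cv2.findContours(g,0,1)[0],key=cv2.contourArea); el=cv2.fitEllipse(cs); print(el, ray(*el[0],22,c))
k=(hsv[...,2]<50)&(np.hypot(*(np.mgrid[0:420,0:560]-np.array([187,276])[:,None,None]))<15); v,u=np.nonzero(k); print('knob px',u.min(),u.max(),v.min(),v.max(),ray((u.min()+u.max())/2,(v.min()+v.max())/2,45,c))
E
```

```text
[495.7905086  273.77856345 198.        ] [492.40935143 354.17614204 198.        ] [493.71745054 193.19599006 198.        ]
[497.60723955 273.83817664] 77.33741077163847 488
[497.58640593 273.84183357] 77.42449983512425 480
[497.57962817 273.85493909] 77.43221617615433 479
[497.57962817 273.85493909] 77.43221617615433 479
catch [73.15890218 -3.81357206] -2.9839703942994342 73.25823025561097
catch [-33.61031155  67.3457739 ] 116.52244551884522 75.26690045328832
catch [-40.87851846 -60.68632852] -123.96434272322752 73.17023807625655
((275.5032043457031, 187.43849182128906), (63.42524337768555, 63.78661346435547), 68.284912109375) [625.76700884  22.08510742  22.        ]
knob px 269 281 179 193 [625.69767288  22.58323042  45.        ]
```

{"fn": "send_rows", "kwargs": {"increments": [{"linear": [0.05,-0.044,0.007],"turn": [0,0,0.093],"grip": 0.55},{"linear": [0.05,-0.044,0.007],"turn": [0,0,0.093],"grip": 0.55},{"linear": [0.05,-0.044,0.007],"turn": [0,0,0.093],"grip": 0.55},{"linear": [0.05,-0.044,0.007],"turn": [0,0,0.093],"grip": 0.55},{"linear": [0.009,-0.055,0],"turn": [0,0,0],"grip": 0.55},{"linear": [0.009,-0.055,0],"turn": [0,0,0],"grip": 0.55},{"linear": [0.009,-0.055,0],"turn": [0,0,0],"grip": 0.55},{"linear": [0.009,-0.055,0],"turn": [0,0,0],"grip": 0.55},{"linear": [0.009,-0.055,0],"turn": [0,0,0],"grip": 0.55},{"linear": [0.009,-0.055,0],"turn": [0,0,0],"grip": 0.55},{"linear": [0.009,-0.055,0],"turn": [0,0,0],"grip": 0.55},{"linear": [0.009,-0.055,0],"turn": [0,0,0],"grip": 0.55}], "squeeze": 30}}

```text
t: 1.65
position: [503.7, 22.8, 318.4]
ee_rot: [0.0, 0.707, 0.0, -0.707]
contact_force: [0.6, 0.6, -0.1]
opening: 0.548
```

{"fn": "send_rows", "kwargs": {"increments": [{"linear": [-0.003,-0.056,0],"turn": [0,0,0],"grip": 0.55},{"linear": [-0.003,-0.056,0],"turn": [0,0,0],"grip": 0.55},{"linear": [-0.003,-0.056,0],"turn": [0,0,0],"grip": 0.55},{"linear": [-0.003,-0.056,0],"turn": [0,0,0],"grip": 0.55},{"linear": [0,0,0],"turn": [0,0,0],"grip": 0.55},{"linear": [0,0,0],"turn": [0,0,0],"grip": 0.55}]}}

```text
t: 2.4
position: [491.6, -199.6, 318.0]
ee_rot: [0.0, -0.707, 0.0, 0.707]
contact_force: [0.1, -0.5, 0.8]
opening: 0.552
```

```bash
python3 - <<'E'
from h import *
print(env.state()['position'],q2R(env.state()['ee_rot']).round(3))
snap('wrist','w1')
E
```

```text
[ 491.60810903 -199.60820856  318.00092635] [[-0.001 -0.001 -1.   ]
 [ 0.    -1.     0.001]
 [-1.    -0.     0.001]]
```

View pics/w1.png

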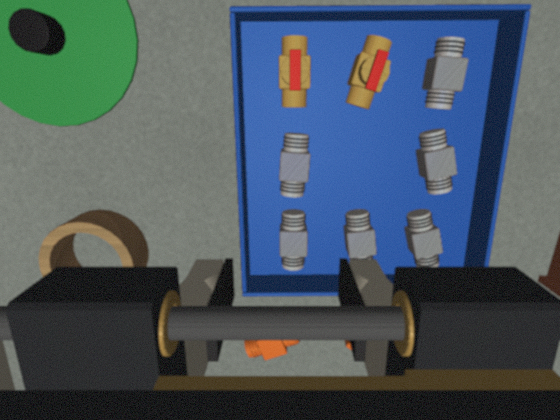

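```bash
python3 - <<'E'
from h import *
p,d,c=load('w1'); tray(p,d,c,(20,290,248,490))
E
```

```text
[294.  71.] 2040 rect [ 595.3 -207.5] [29.9 64.1] 89.6 zmed 34.6 z95 59.8 [167. 115.  74.]
[369.  71.] 2139 rect [ 595.1 -279. ] [30.  64.2] 74.1 zmed 34.7 z95 59.9 [159. 109.  67.]
[445.  73.] 2290 rect [ 593.9 -352.9] [30.6 64.3] 86.5 zmed 33.3 z95 36.1 [119. 120. 122.]
[437. 161.] 1904 rect [ 508.7 -354.5] [64.4 30.1] 15.5 zmed 33.3 z95 36.1 [118. 118. 120.]
[294. 165.] 1697 rect [ 505.3 -207.9] [29.9 64.2] 85.6 zmed 33.8 z95 36.2 [125. 126. 133.]
[359. 236.] 1283 rect [ 427.5 -279.8] [54.3 30.2] 7.1 zmed 34.2 z95 36.2 [119. 120. 122.]
[424. 239.] 1544 rect [ 423.2 -350.5] [63.6 30.5] 14.1 zmed 33.3 z95 36.2 [113. 114. 114.]
[293. 240.] 1473 rect [ 422.2 -207.2] [64.5 29.6] 0.0 zmed 33.7 z95 36.2 [120. 121. 126.]
```

{"fn": "send_rows", "kwargs": {"increments": [{"linear": [0.0137,-0.0084,-0.03],"turn": [0,0,-0.077],"grip": 0.55},{"linear": [0,0,-0.04],"turn": [0,0,0],"grip": 0.55},{"linear": [0,0,-0.04],"turn": [0,0,0],"grip": 0.55},{"linear": [0,0,-0.04],"turn": [0,0,0],"grip": 0.55},{"linear": [0,0,-0.04],"turn": [0,0,0],"grip": 0.55},{"linear": [0,0,-0.03],"turn": [0,0,0],"grip": 0.55},{"linear": [0,0,0],"turn": [0,0,0],"grip": 0.55},{"linear": [0,0,0],"turn": [0,0,0],"grip": 0.55}]}}

```text
t: 3.45
position: [506.6, -207.1, 99.5]
ee_rot: [-0.026, 0.707, -0.027, -0.706]
contact_force: [0.1, 0.3, 0.4]
opening: 0.55
```

{"fn": "send_rows", "kwargs": {"increments": [{"linear": [-0.001,-0.001,-0.015],"turn": [0,0,0],"grip": 0.55},{"linear": [0,0,-0.0105],"turn": [0,0,0],"grip": 0.55},{"linear": [0,0,0],"turn": [0,0,0],"grip": 0.55},{"linear": [0,0,0],"turn": [0,0,0],"grip": 0.1},{"linear": [0,0,0],"turn": [0,0,0],"grip": 0.1},{"linear": [0,0,0],"turn": [0,0,0],"grip": 0.1},{"linear": [0,0,0],"turn": [0,0,0],"grip": 0.1},{"linear": [0,0,0.03],"turn": [0,0,0],"grip": 0.1}], "squeeze": 40}}

```text
t: 4.45
position: [502.8, -208.6, 101.1]
ee_rot: [0.028, -0.705, 0.027, 0.708]
contact_force: [-0.6, -0.4, -2.1]
opening: 0.343
```

{"fn": "send_rows", "kwargs": {"increments": [{"linear": [0,0,0.05],"turn": [0,0,0],"grip": 0.1},{"linear": [0,0.02,0.055],"turn": [0,0,0.077],"grip": 0.1},{"linear": [0,0.05,0.055],"turn": [0,0,0],"grip": 0.1},{"linear": [0,0.05,0.05],"turn": [0,0,0],"grip": 0.1},{"linear": [0,0.055,0],"turn": [0,0,0],"grip": 0.1},{"linear": [0,0.055,0],"turn": [0,0,0],"grip": 0.1},{"linear": [0,0.055,0],"turn": [0,0,0],"grip": 0.1},{"linear": [0,0.055,0],"turn": [0,0,0],"grip": 0.1},{"linear": [0,0.055,0],"turn": [0,0,0],"grip": 0.1},{"linear": [0,0.055,0],"turn": [0,0,0],"grip": 0.1},{"linear": [0,0.05,0],"turn": [0,0,0],"grip": 0.1},{"linear": [0,0,0],"turn": [0,0,0],"grip": 0.1}]}}

```text
t: 5.95
position: [504.0, 280.3, 297.1]
ee_rot: [-0.001, -0.707, -0.001, 0.708]
contact_force: [1.0, 0.1, -2.5]
opening: 0.34
```

{"fn": "send_rows", "kwargs": {"increments": [{"linear": [-0.007,0.0207,-0.02],"turn": [0,0,0],"grip": 0.1},{"linear": [0,0,-0.03],"turn": [0,0,0],"grip": 0.1},{"linear": [0,0,-0.02],"turn": [0,0,0],"grip": 0.1},{"linear": [0,0,-0.018],"turn": [0,0,0],"grip": 0.1},{"linear": [0,0,0],"turn": [0,0,0],"grip": 0.1},{"linear": [0,0,0],"turn": [0,0,0],"grip": 0.1}]}}

```text
t: 6.7
position: [497.9, 297.9, 210.9]
ee_rot: [-0.0, 0.707, 0.0, -0.707]
contact_force: [-0.8, 0.5, -1.1]
opening: 0.338
```

{"fn": "send_rows", "kwargs": {"increments": [{"linear": [0,0,0],"turn": [0,0,0],"grip": 0.41},{"linear": [0,0,0],"turn": [0,0,0],"grip": 0.41},{"linear": [0,0,0.02],"turn": [0,0,0],"grip": 0.41},{"linear": [0,0,0.04],"turn": [0,0,0],"grip": 0.41},{"linear": [0,-0.02,0.05],"turn": [0,0,0],"grip": 0.5},{"linear": [0,-0.05,0],"turn": [0,0,0],"grip": 0.55},{"linear": [0,-0.055,0],"turn": [0,0,0],"grip": 0.55},{"linear": [0,-0.055,0],"turn": [0,0,0],"grip": 0.55},{"linear": [0,-0.055,0],"turn": [0,0,0],"grip": 0.55},{"linear": [0,0,0],"turn": [0,0,0],"grip": 0.55}]}}

```text
t: 7.95
position: [497.2, 60.2, 321.1]
ee_rot: [-0.001, 0.708, -0.001, -0.707]
contact_force: [0.1, 0.2, -0.2]
opening: 0.548
```

```bash
cat > tubview.py <<'E'
import sys
from h import *
fn=sys.argv[1]
p,d,c=snap('top',fn)
P=pts(d,c); m=np.zeros(d.shape,bool);m[180:290,105:200]=1
# rim height
z=P[m&(d>0)][:,2]; h,e=np.histogram(z,bins=np.arange(120,215,2)); print('rim mode z',e[h.argmax()]+1)
big=cv2.resize(p[175:275,100:225],None,fx=6,fy=6,interpolation=cv2.INTER_CUBIC)
cv2.imwrite('pics/%s_tub.png'%fn,cv2.cvtColor(big,cv2.COLOR_RGB2BGR))
print(env.state()['position'],env.state()['t'])
E
python3 tubview.py top1
```

```text
rim mode z 191
[497.54836237  61.61576667 321.03396432] 8.0
```

View pics/top1_tub.png

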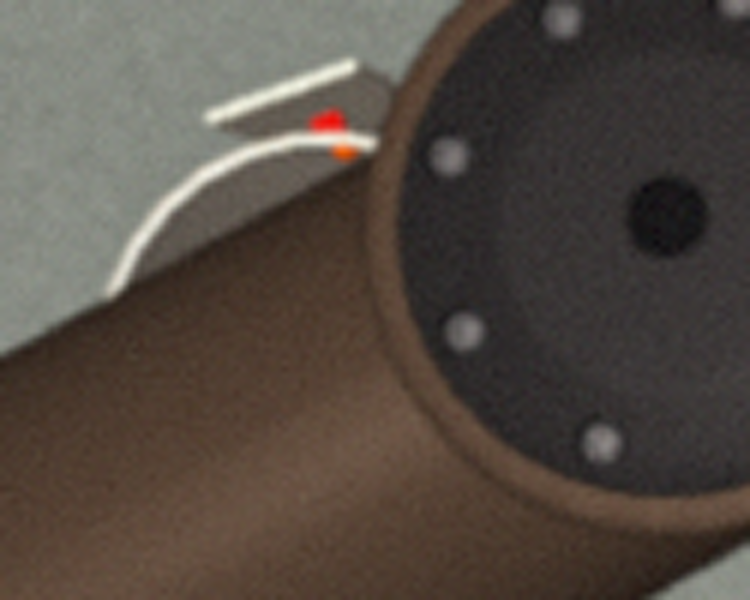

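{"fn": "send_rows", "kwargs": {"increments": [{"linear": [-0.015,-0.053,-0.01],"turn": [0,0,0],"grip": 0.55},{"linear": [-0.015,-0.053,-0.01],"turn": [0,0,0],"grip": 0.55},{"linear": [-0.015,-0.053,-0.01],"turn": [0,0,0],"grip": 0.55},{"linear": [-0.015,-0.053,-0.03],"turn": [0,0,0],"grip": 0.55},{"linear": [-0.015,-0.053,-0.05],"turn": [0,0,0],"grip": 0.55},{"linear": [0,0,-0.05],"turn": [0,0,0],"grip": 0.55},{"linear": [0,0,-0.04],"turn": [0,0,0],"grip": 0.55},{"linear": [0,0,0],"turn": [0,0,0],"grip": 0.55},{"linear": [0,0,0],"turn": [0,0,0],"grip": 0.55}]}}

```text
t: 9.12
position: [426.4, -192.8, 129.7]
ee_rot: [0.001, 0.708, 0.0, -0.707]
contact_force: [0.1, 0.1, 0.1]
opening: 0.55
```

```bash
python3 tubview.py top2
```

```text
rim mode z 191
[ 426.6415316  -192.83294545  130.05972574] 9.175
```

View pics/top2.png

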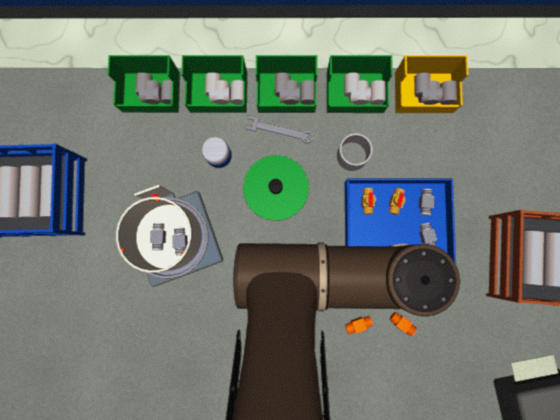

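View pics/top2_tub.png

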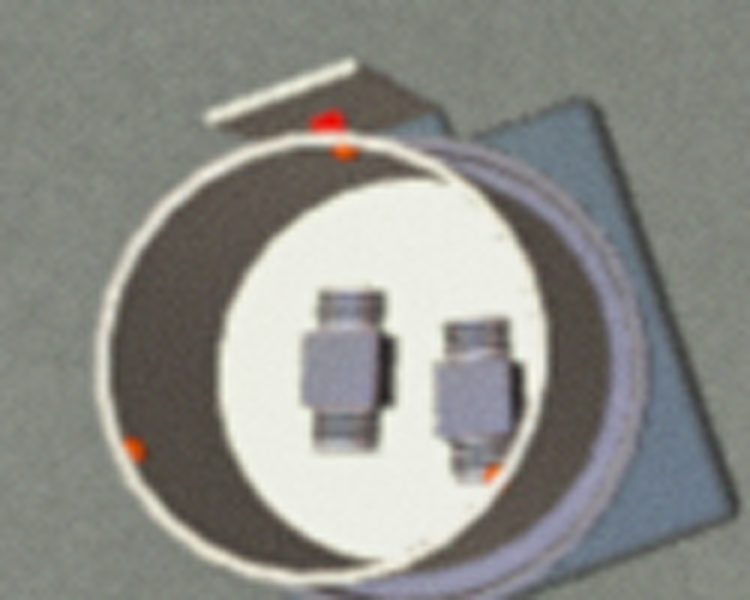

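```bash
python3 - <<'E'
from h import *
p,d,c=load('top2')
f=lambda u,v:(u/6+100-0.4,v/6+175-0.4)
for n,u,v,z in [('packed',473,397,111),('u2',342,370,111),('floorL',218,370,81),('floorB',375,563,81),('rimL',97,365,191),('rimR',548,340,191),('rimT',320,132,191),('rimB',320,582,191),('floorT',430,180,81)]: print(n,ray(*f(u,v),z,c).round(1))
E
```

```text
packed [486.2 241.2 111. ]
u2 [496.1 292.1 111. ]
floorL [496.9 350.9  81. ]
floorB [421.6 285.6  81. ]
rimL [493.9 353.8 191. ]
rimR [504.  194.2 191. ]
rimT [577.4 277.9 191. ]
rimB [418.7 271.7 191. ]
floorT [573.3 269.2  81. ]
```

{"fn": "send_rows", "kwargs": {"increments": [{"linear": [-0.0042,-0.0144,-0.02],"turn": [0,0,0],"grip": 0.55},{"linear": [0,0,-0.02],"turn": [0,0,0],"grip": 0.55},{"linear": [0,0,0],"turn": [0,0,0],"grip": 0.55},{"linear": [0,0,0],"turn": [0,0,0],"grip": 0.55}]}}

```text
t: 9.68
position: [422.0, -207.5, 89.8]
ee_rot: [0.0, 0.708, 0.0, -0.706]
contact_force: [0.2, 0.3, 0.3]
opening: 0.55
```

```bash
python3 - <<'E'
from h import *
s=env.state(); print(s['position'],s['joint_positions'].round(2))
E
```

```text
[ 421.97105103 -207.49584037   89.84134156] [-0.04  0.27 -0.68  0.   -0.62  1.61]
```

{"fn": "send_rows", "kwargs": {"increments": [{"linear": [0,0,-0.016],"turn": [0,0,0],"grip": 0.55},{"linear": [0,0,0],"turn": [0,0,0],"grip": 0.55},{"linear": [0,0,0],"turn": [0,0,0],"grip": 0.1},{"linear": [0,0,0],"turn": [0,0,0],"grip": 0.1},{"linear": [0,0,0],"turn": [0,0,0],"grip": 0.1},{"linear": [0,0,0],"turn": [0,0,0],"grip": 0.1},{"linear": [0,0,0.03],"turn": [0,0,0],"grip": 0.1},{"linear": [0,0,0.04],"turn": [0,0,0],"grip": 0.1},{"linear": [0.005,0.02,0.05],"turn": [0,0,0],"grip": 0.1},{"linear": [0.01,0.045,0.05],"turn": [0,0,-0.1],"grip": 0.1},{"linear": [0.015,0.05,0.04],"turn": [0,0,-0.17],"grip": 0.1},{"linear": [0.015,0.05,0],"turn": [0,0,-0.17],"grip": 0.1}]}}

```text
t: 11.18
position: [465.5, -47.6, 279.4]
ee_rot: [-0.157, 0.692, -0.155, -0.688]
contact_force: [1.0, -0.6, -1.8]
opening: 0.338
```

```bash
python3 - <<'E'
from h import *
s=env.state(); print(s['position'],s['joint_positions'].round(2),q2R(s['ee_rot'])[:,1].round(3),s['opening'],s['contact_force'])
E
```

```text
[465.49689574 -47.63712963 279.40950398] [ 0.32  0.02 -0.45  0.   -1.1   0.81] [-0.43  -0.903 -0.004] 0.3377878398968205 [ 0.9547636  -0.61633302 -1.8005405 ]
```

{"fn": "send_rows", "kwargs": {"increments": [{"linear": [0.0015,0.045,0.02],"turn": [0,0,-0.161],"grip": 0.1},{"linear": [0.0015,0.045,0],"turn": [0,0,-0.161],"grip": 0.1},{"linear": [0.0015,0.045,0],"turn": [0,0,-0.161],"grip": 0.1},{"linear": [0.0015,0.045,0],"turn": [0,0,-0.161],"grip": 0.1},{"linear": [0.0015,0.045,0],"turn": [0,0,-0.161],"grip": 0.1},{"linear": [0.0015,0.045,0],"turn": [0,0,-0.161],"grip": 0.1},{"linear": [0.0015,0.045,0],"turn": [0,0,-0.161],"grip": 0.1},{"linear": [0,0,0],"turn": [0,0,0],"grip": 0.1},{"linear": [0,0,0],"turn": [0,0,0],"grip": 0.1}]}}

```text
t: 12.3
position: [474.2, 265.6, 295.4]
ee_rot: [0.498, -0.502, 0.499, 0.502]
contact_force: [0.4, -0.8, -2.0]
opening: 0.337
```

```bash
python3 - <<'E'
from h import *
s=env.state(); print(s['position'],s['joint_positions'].round(2),q2R(s['ee_rot'])[:,1].round(3),s['opening'],s['contact_force'])
snap('wrist','w2')
E
```

```text
[474.21686028 265.63293557 295.39919419] [ 0.87  0.14 -0.27 -0.   -1.16 -0.86] [-1.    -0.007  0.001] 0.3372700283878122 [ 0.44362569 -0.79337519 -1.9697798 ]
```

View pics/w2.png

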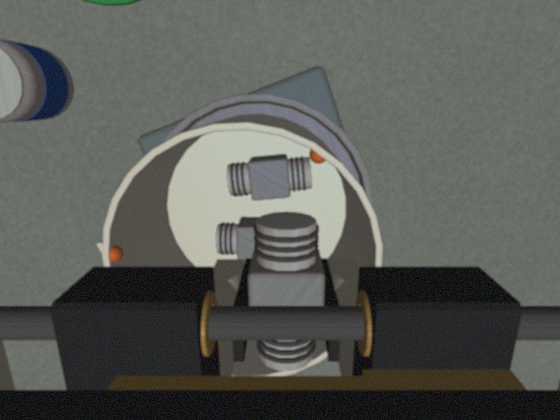

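```bash
python3 - <<'E'
from h import *
p,d,c=load('w2');P=pts(d,c)
m=np.zeros(d.shape,bool);m[115:262,98:390]=1
q=P[m&(P[...,2]>187)&(P[...,2]<195)&(d>0)]
for _ in range(5):
    A=np.c_[2*q[:,:2],np.ones(len(q))]; s=np.linalg.lstsq(A,(q[:,:2]**2).sum(1),rcond=None)[0]; r=np.sqrt(s[2]+s[0]**2+s[1]**2); e=abs(np.hypot(*(q[:,:2]-s[:2]).T)-r); print(s[:2],r,len(q),np.median(q[:,2])); q=q[e<5]
print(P[178,268],P[178,290],P[178,240], P[240,250],P[240,235])
E
```

```text
[499.66372123 275.99299215] 76.29773441149824 3845 191.0684752395517
[499.62754005 276.01189861] 76.3733768135244 3802 191.07577675848316
[499.62525109 276.01453662] 76.38030988002954 3798 191.07640669636896
[499.62525109 276.01453662] 76.38030988002954 3798 191.07640669636896
[499.62525109 276.01453662] 76.38030988002954 3798 191.07640669636896
[488.34939675 242.9919609  111.72490444] [471.87625351 243.70307693 107.65482178] [509.42412758 243.47239168 110.14963705] [502.93564998 293.22304985 109.89149059] [514.91955938 293.70965764 108.84739401]
```

{"fn": "send_rows", "kwargs": {"increments": [{"linear": [0,0.003,-0.03],"turn": [0,0,0],"grip": 0.1},{"linear": [0,0,-0.03],"turn": [0,0,0],"grip": 0.1},{"linear": [0,0,-0.022],"turn": [0,0,0],"grip": 0.1},{"linear": [0,0,-0.014],"turn": [0,0,0],"grip": 0.1},{"linear": [0,0,0],"turn": [0,0,0],"grip": 0.1},{"linear": [0,0,0],"turn": [0,0,0],"grip": 0.1}]}}

```text
t: 13.1
position: [475.2, 269.0, 201.0]
ee_rot: [-0.499, 0.501, -0.498, -0.501]
contact_force: [-0.2, -0.1, -2.7]
opening: 0.336
```

Release, rise, and return toward the tray while unturning.

{"fn": "send_rows", "kwargs": {"increments": [{"linear": [0,0,0],"turn": [0,0,0],"grip": 0.41},{"linear": [0,0,0],"turn": [0,0,0],"grip": 0.41},{"linear": [0,0,0.02],"turn": [0,0,0],"grip": 0.41},{"linear": [0,0,0.04],"turn": [0,0,0],"grip": 0.41},{"linear": [0,0,0.05],"turn": [0,0,0.1],"grip": 0.45},{"linear": [0.003,-0.045,0],"turn": [0,0,0.16],"grip": 0.55},{"linear": [0.003,-0.05,0],"turn": [0,0,0.16],"grip": 0.55},{"linear": [0.003,-0.05,0],"turn": [0,0,0.16],"grip": 0.55},{"linear": [0.003,-0.05,0],"turn": [0,0,0.16],"grip": 0.55},{"linear": [0.003,-0.05,0],"turn": [0,0,0.16],"grip": 0.55},{"linear": [0.003,-0.05,0],"turn": [0,0,0.16],"grip": 0.55},{"linear": [0.003,-0.05,0],"turn": [0,0,0.16],"grip": 0.55}]}}

```text
t: 14.6
position: [495.7, -77.7, 310.8]
ee_rot: [-0.12, 0.697, -0.119, -0.696]
contact_force: [0.2, 0.8, -0.1]
opening: 0.548
```

{"fn": "send_rows", "kwargs": {"increments": [{"linear": [0,-0.05,0],"turn": [0,0,0.16],"grip": 0.55},{"linear": [0,-0.05,0],"turn": [0,0,0.16],"grip": 0.55},{"linear": [0,-0.05,0],"turn": [0,0,0.16],"grip": 0.55},{"linear": [0,-0.05,0],"turn": [0,0,0.16],"grip": 0.55},{"linear": [0,-0.05,0],"turn": [0,0,0],"grip": 0.55},{"linear": [0,-0.05,0],"turn": [0,0,0],"grip": 0.55},{"linear": [0,0,0],"turn": [0,0,0],"grip": 0.55},{"linear": [0,0,0],"turn": [0,0,0],"grip": 0.55}]}}

```text
t: 15.6
position: [495.5, -376.2, 310.0]
ee_rot: [-0.103, -0.699, -0.104, 0.7]
contact_force: [-0.3, 1.1, -0.5]
opening: 0.554
```

```bash
python3 tubview.py top3; python3 - <<'E'
from h import *
s=env.state(); print(s['position'],q2R(s['ee_rot'])[:,1].round(3),s['opening'])
p,d,c=snap('wrist','w3'); tray(p,d,c,(0,300,0,560))
E
```

```text
rim mode z 183
[ 495.68146375 -375.70253348  310.23527987] 15.65
[ 495.68146375 -375.70253348  310.23527987] [ 0.291 -0.957  0.   ] 0.5523344579318046
[138.  28.] 2393 rect [ 591.9 -209.5] [57.9 27.7] 1.6 zmed 35.7 z95 59.7 [153. 103.  64.]
[217.  49.] 2379 rect [ 594.7 -279.7] [30. 64.] 73.8 zmed 34.8 z95 59.8 [166. 114.  71.]
[293.  75.] 2120 rect [ 593.7 -353.4] [30.  64.1] 84.9 zmed 33.9 z95 36.2 [132. 134. 142.]
[269. 162.] 1773 rect [ 508.7 -355.1] [64.2 29.8] 15.0 zmed 33.9 z95 36.2 [131. 132. 140.]
[420. 214.] 2351 rect [ 494.8 -515.4] [  8.3 134.7] 86.4 zmed 39.4 z95 72.1 [96. 62. 46.]
[457. 226.] 842 rect [ 507.5 -541.2] [10.8 87.7] 86.2 zmed 65.3 z95 66.5 [81. 79. 79.]
[179. 219.] 1693 rect [ 422.4 -280.9] [64.3 30.2] 8.0 zmed 33.3 z95 36.2 [123. 124. 127.]
[531. 226.] 2136 rect [ 529.3 -612.7] [74.4 34.6] 85.9 zmed 65.3 z95 66.5 [78. 80. 79.]
[243. 237.] 1565 rect [ 422.3 -351.1] [64.7 30.1] 15.0 zmed 33.6 z95 36.2 [125. 126. 130.]
[412. 257.] 98 rect [ 468.6 -511.1] [ 1.6 22.4] 86.5 zmed 70.1 z95 74.2 [75. 55. 46.]
```

View pics/top3_tub.png

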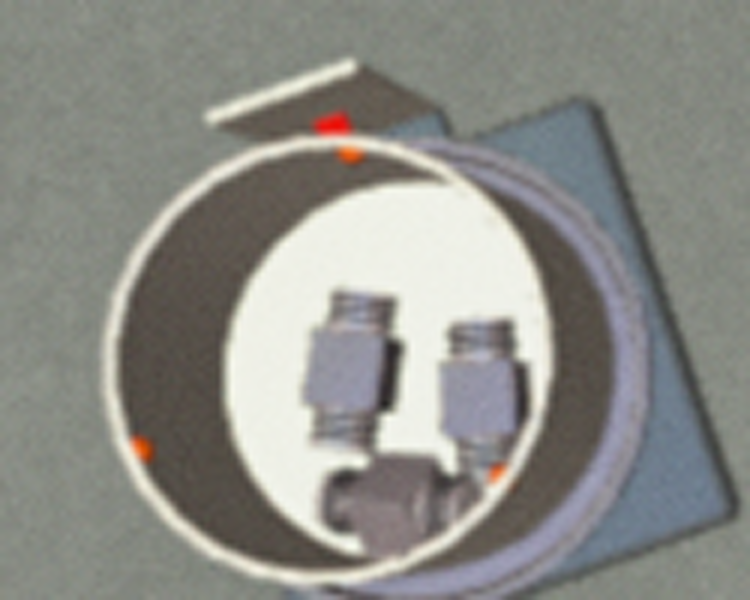

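View pics/w3.png

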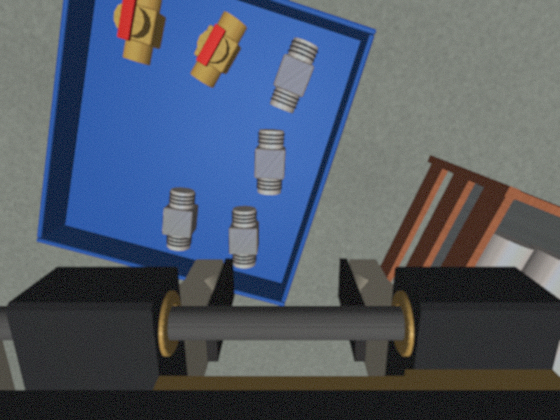

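{"fn": "send_rows", "kwargs": {"increments": [{"linear": [0.013,0.0207,-0.03],"turn": [0,0,-0.033],"grip": 0.55},{"linear": [0,0,-0.045],"turn": [0,0,0],"grip": 0.55},{"linear": [0,0,-0.045],"turn": [0,0,0],"grip": 0.55},{"linear": [0,0,-0.045],"turn": [0,0,0],"grip": 0.55},{"linear": [0,0,-0.035],"turn": [0,0,0],"grip": 0.55},{"linear": [0,0,-0.015],"turn": [0,0,0],"grip": 0.55},{"linear": [0,0,0],"turn": [0,0,0],"grip": 0.55},{"linear": [0,0,0],"turn": [0,0,0],"grip": 0.55}]}}

```text
t: 16.7
position: [509.8, -355.6, 96.8]
ee_rot: [0.093, 0.702, 0.092, -0.7]
contact_force: [0.0, -0.1, -0.2]
opening: 0.549
```

{"fn": "send_rows", "kwargs": {"increments": [{"linear": [-0.001,0.0005,-0.015],"turn": [0,0,0],"grip": 0.55},{"linear": [0,0,-0.008],"turn": [0,0,0],"grip": 0.55},{"linear": [0,0,0],"turn": [0,0,0],"grip": 0.1},{"linear": [0,0,0],"turn": [0,0,0],"grip": 0.1},{"linear": [0,0,0],"turn": [0,0,0],"grip": 0.1},{"linear": [0,0,0],"turn": [0,0,0],"grip": 0.1},{"linear": [0,0,0.03],"turn": [0,0,0],"grip": 0.1},{"linear": [0,0,0.04],"turn": [0,0,0],"grip": 0.1},{"linear": [0,0.02,0.05],"turn": [0,0,-0.16],"grip": 0.1},{"linear": [0,0.045,0.05],"turn": [0,0,-0.16],"grip": 0.1},{"linear": [0,0.05,0.05],"turn": [0,0,-0.16],"grip": 0.1},{"linear": [0,0.05,0],"turn": [0,0,-0.16],"grip": 0.1}]}}

```text
t: 18.2
position: [509.0, -198.1, 286.7]
ee_rot: [-0.135, 0.697, -0.135, -0.692]
contact_force: [1.1, 0.3, -2.2]
opening: 0.34
```

{"fn": "send_rows", "kwargs": {"increments": [{"linear": [0,0.055,0],"turn": [0,0,-0.16],"grip": 0.1},{"linear": [0,0.055,0],"turn": [0,0,-0.16],"grip": 0.1},{"linear": [0,0.055,0],"turn": [0,0,-0.16],"grip": 0.1},{"linear": [0,0.055,0],"turn": [0,0,-0.16],"grip": 0.1},{"linear": [0,0.055,0],"turn": [0,0,-0.16],"grip": 0.1},{"linear": [0,0.055,0],"turn": [0,0,-0.16],"grip": 0.1},{"linear": [0,0.055,0],"turn": [0,0,-0.16],"grip": 0.1},{"linear": [0,0.05,0],"turn": [0,0,-0.09],"grip": 0.1},{"linear": [0,0,0],"turn": [0,0,0],"grip": 0.1}]}}

```text
t: 19.32
position: [507.3, 239.1, 282.0]
ee_rot: [0.504, -0.496, 0.504, 0.496]
contact_force: [0.2, -0.2, -2.4]
opening: 0.339
```

```bash
cat > st.py <<'E'
from h import *
s=env.state(); y=q2R(s['ee_rot'])[:,1]; print(s['t'],s['position'].round(1),'jaw',y.round(3),np.degrees(np.arctan2(y[1],y[0])).round(1),s['opening'],s['contact_force'].round(1),s['joint_positions'].round(2))
E
python3 st.py
```

```text
19.325 [507.3 239.1 282. ] jaw [-1.     0.015  0.001] 179.1 0.3385352298910669 [ 0.2 -0.2 -2.4] [ 0.79  0.18 -0.26 -0.   -1.13 -0.8 ]
```

{"fn": "send_rows", "kwargs": {"increments": [{"linear": [0.02,0.029,0],"turn": [0,0,0],"grip": 0.1},{"linear": [0,0,-0.03],"turn": [0,0,0],"grip": 0.1},{"linear": [0,0,-0.03],"turn": [0,0,0],"grip": 0.1},{"linear": [0,0,-0.015],"turn": [0,0,0],"grip": 0.1},{"linear": [0,0,-0.012],"turn": [0,0,0],"grip": 0.1},{"linear": [0,0,0],"turn": [0,0,0],"grip": 0.1},{"linear": [0,0,0],"turn": [0,0,0],"grip": 0.1}]}}

```text
t: 20.2
position: [528.1, 265.3, 196.6]
ee_rot: [0.505, -0.496, 0.504, 0.496]
contact_force: [0.3, 0.0, -1.5]
opening: 0.339
```

{"fn": "send_rows", "kwargs": {"increments": [{"linear": [0,0,0],"turn": [0,0,0],"grip": 0.4},{"linear": [0,0,0],"turn": [0,0,0],"grip": 0.4},{"linear": [0,0,0.02],"turn": [0,0,0],"grip": 0.4},{"linear": [0,0,0.04],"turn": [0,0,0],"grip": 0.4},{"linear": [0,0,0.05],"turn": [0,0,0.1],"grip": 0.45},{"linear": [0,-0.045,0],"turn": [0,0,0.16],"grip": 0.55},{"linear": [-0.003,-0.05,0],"turn": [0,0,0.16],"grip": 0.55},{"linear": [-0.005,-0.05,0],"turn": [0,0,0.16],"grip": 0.55},{"linear": [-0.005,-0.05,0],"turn": [0,0,0.16],"grip": 0.55},{"linear": [-0.005,-0.05,0],"turn": [0,0,0.16],"grip": 0.55},{"linear": [-0.005,-0.05,0],"turn": [0,0,0.16],"grip": 0.55},{"linear": [-0.005,-0.05,0],"turn": [0,0,0.16],"grip": 0.55}]}}

```text
t: 21.7
position: [499.4, -81.4, 306.4]
ee_rot: [-0.128, 0.696, -0.127, -0.695]
contact_force: [1.8, 1.0, 0.0]
opening: 0.55
```

{"fn": "send_rows", "kwargs": {"increments": [{"linear": [-0.01,-0.05,0],"turn": [0,0,0.16],"grip": 0.55},{"linear": [-0.01,-0.05,0],"turn": [0,0,0.16],"grip": 0.55},{"linear": [-0.01,-0.05,0],"turn": [0,0,0.16],"grip": 0.55},{"linear": [-0.01,-0.045,0],"turn": [0,0,0.09],"grip": 0.55},{"linear": [0,0,0],"turn": [0,0,0],"grip": 0.55},{"linear": [0,0,0],"turn": [0,0,0],"grip": 0.55}]}}

```text
t: 22.45
position: [459.6, -275.0, 305.9]
ee_rot: [0.071, 0.704, 0.071, -0.703]
contact_force: [-0.0, 0.2, 0.3]
opening: 0.551
```

```bash
python3 tubview.py top4; python3 st.py; python3 - <<'E'
from h import *
p,d,c=snap('wrist','w4'); tray(p,d,c,(0,300,0,560))
E
```

```text
rim mode z 177
[ 459.79070363 -274.52499187  305.90310977] 22.5
22.5 [ 459.8 -274.5  305.9] jaw [ 0.2  -0.98  0.  ] -78.5 0.5520881326682429 [0.2 0.5 1.1] [-0.17  0.12 -0.27 -0.   -1.18  1.94]
[23. 11.] 1251 rect [563.4 -16.8] [22.6 58.1] 12.2 zmed 22.0 z95 23.5 [ 61. 142.  76.]
[241.  28.] 1981 rect [ 589.6 -207.6] [53.2 30.2] 0.2 zmed 35.8 z95 59.8 [170. 116.  72.]
[321.  38.] 2352 rect [ 594.9 -279.2] [29.9 64.1] 73.6 zmed 34.8 z95 59.8 [174. 119.  75.]
[398.  57.] 2424 rect [ 593.6 -353.1] [30.5 64.1] 85.0 zmed 33.4 z95 36.1 [128. 129. 132.]
[525. 198.] 2913 rect [ 486.9 -514.7] [  9.1 150.8] 86.6 zmed 33.5 z95 40.9 [94. 59. 43.]
[ 25. 181.] 2967 rect [403.8 -14. ] [51.2 95.6] 89.3 zmed 43.1 z95 49.1 [110.  91.  65.]
[539. 226.] 925 rect [ 474.8 -513.8] [ 8.5 92.9] 86.3 zmed 68.2 z95 74.2 [67. 48. 40.]
[284. 216.] 1652 rect [ 422.1 -280.7] [64.8 29.9] 8.1 zmed 33.5 z95 36.2 [129. 131. 136.]
[350. 229.] 1628 rect [ 422.7 -350.8] [63.9 30.2] 15.4 zmed 33.6 z95 36.1 [126. 127. 129.]
[553. 277.] 444 rect [ 431.6 -549.4] [18.9 42.9] 87.1 zmed 65.3 z95 66.5 [81. 80. 78.]
```

View pics/top4_tub.png

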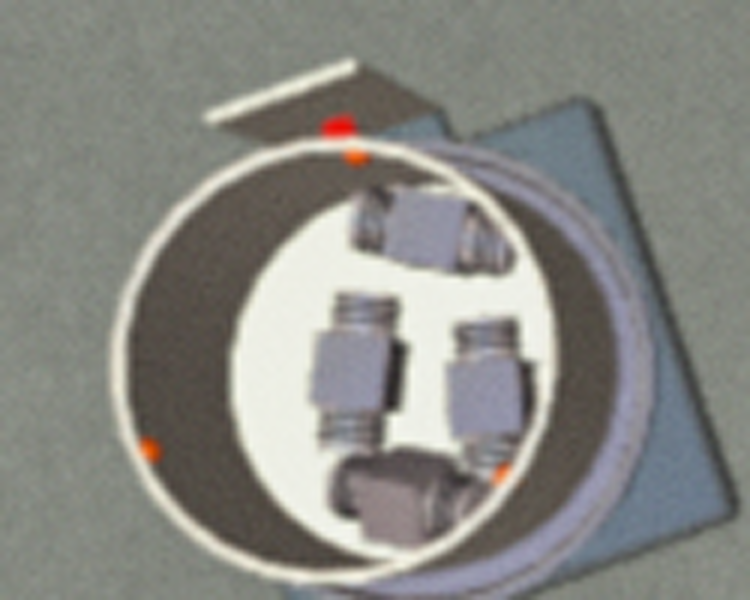

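{"fn": "send_rows", "kwargs": {"increments": [{"linear": [-0.0377,-0.0062,-0.03],"turn": [0,0,-0.06],"grip": 0.52},{"linear": [0,0,-0.045],"turn": [0,0,0],"grip": 0.52},{"linear": [0,0,-0.045],"turn": [0,0,0],"grip": 0.52},{"linear": [0,0,-0.045],"turn": [0,0,0],"grip": 0.52},{"linear": [0,0,-0.035],"turn": [0,0,0],"grip": 0.52},{"linear": [0,0,-0.015],"turn": [0,0,0],"grip": 0.52},{"linear": [0,0,0],"turn": [0,0,0],"grip": 0.52},{"linear": [0,0,0],"turn": [0,0,0],"grip": 0.52}]}}

```text
t: 23.55
position: [423.1, -281.2, 92.0]
ee_rot: [0.051, 0.706, 0.05, -0.705]
contact_force: [-0.3, -0.5, -0.2]
opening: 0.522
```

```bash
python3 st.py
```

```text
23.55 [ 423.1 -281.2   92. ] jaw [ 0.142 -0.99   0.001] -81.8 0.5218627532604442 [-0.3 -0.5 -0.2] [-0.2   0.31 -0.6   0.   -0.66  1.91]
```

{"fn": "send_rows", "kwargs": {"increments": [{"linear": [-0.001,0.0005,-0.018],"turn": [0,0,0],"grip": 0.52},{"linear": [0,0,0],"turn": [0,0,0],"grip": 0.52},{"linear": [0,0,0],"turn": [0,0,0],"grip": 0.1},{"linear": [0,0,0],"turn": [0,0,0],"grip": 0.1},{"linear": [0,0,0],"turn": [0,0,0],"grip": 0.1},{"linear": [0,0,0],"turn": [0,0,0],"grip": 0.1},{"linear": [0,0,0.03],"turn": [0,0,0],"grip": 0.1},{"linear": [0,0,0.045],"turn": [0,0,0],"grip": 0.1},{"linear": [0.01,0.02,0.05],"turn": [0,0,-0.15],"grip": 0.1},{"linear": [0.015,0.045,0.05],"turn": [0,0,-0.16],"grip": 0.1},{"linear": [0.015,0.05,0.05],"turn": [0,0,-0.16],"grip": 0.1},{"linear": [0.015,0.05,0],"turn": [0,0,-0.16],"grip": 0.1}]}}

```text
t: 25.05
position: [474.1, -125.5, 290.1]
ee_rot: [-0.174, 0.688, -0.172, -0.683]
contact_force: [1.7, 0.1, -3.2]
opening: 0.336
```

{"fn": "send_rows", "kwargs": {"increments": [{"linear": [0,0.055,0],"turn": [0,0,-0.16],"grip": 0.1},{"linear": [0,0.055,0],"turn": [0,0,-0.16],"grip": 0.1},{"linear": [0,0.055,0],"turn": [0,0,-0.16],"grip": 0.1},{"linear": [0,0.055,0],"turn": [0,0,-0.16],"grip": 0.1},{"linear": [0,0.055,0],"turn": [0,0,-0.16],"grip": 0.1},{"linear": [0,0.055,0],"turn": [0,0,-0.16],"grip": 0.1},{"linear": [0,0.03,0],"turn": [0,0,-0.12],"grip": 0.1},{"linear": [0,0,0],"turn": [0,0,0],"grip": 0.1},{"linear": [0,0,0],"turn": [0,0,0],"grip": 0.1}]}}

```text
t: 26.18
position: [472.3, 230.7, 285.8]
ee_rot: [0.497, -0.503, 0.498, 0.503]
contact_force: [0.4, -0.2, -2.0]
opening: 0.343
```

```bash
python3 st.py
```

```text
26.175 [472.3 230.7 285.8] jaw [-1.    -0.011  0.001] -179.4 0.34268238611837826 [ 0.4 -0.2 -2. ] [ 0.83  0.12 -0.32 -0.   -1.13 -0.82]
```

{"fn": "send_rows", "kwargs": {"increments": [{"linear": [0.008,0.038,0],"turn": [0,0,0],"grip": 0.1},{"linear": [0,0,-0.03],"turn": [0,0,0],"grip": 0.1},{"linear": [0,0,-0.03],"turn": [0,0,0],"grip": 0.1},{"linear": [0,0,-0.025],"turn": [0,0,0],"grip": 0.1},{"linear": [0,0,-0.01],"turn": [0,0,0],"grip": 0.1},{"linear": [0,0,0],"turn": [0,0,0],"grip": 0.1},{"linear": [0,0,0],"turn": [0,0,0],"grip": 0.1}]}}

```text
t: 27.05
position: [481.3, 269.2, 192.4]
ee_rot: [-0.498, 0.502, -0.497, -0.502]
contact_force: [-0.4, -0.7, -1.9]
opening: 0.34
```

{"fn": "send_rows", "kwargs": {"increments": [{"linear": [0,0,0],"turn": [0,0,0],"grip": 0.4},{"linear": [0,0,0],"turn": [0,0,0],"grip": 0.4},{"linear": [0,0,0.02],"turn": [0,0,0],"grip": 0.4},{"linear": [0,0,0.04],"turn": [0,0,0],"grip": 0.4},{"linear": [0,0,0.055],"turn": [0,0,0.1],"grip": 0.45},{"linear": [0.005,-0.045,0],"turn": [0,0,0.16],"grip": 0.55},{"linear": [0.005,-0.05,0],"turn": [0,0,0.16],"grip": 0.55},{"linear": [0,-0.05,0],"turn": [0,0,0.16],"grip": 0.55},{"linear": [0,-0.05,0],"turn": [0,0,0.16],"grip": 0.55},{"linear": [0,-0.05,0],"turn": [0,0,0.16],"grip": 0.55},{"linear": [0,-0.05,0],"turn": [0,0,0.16],"grip": 0.55},{"linear": [0,-0.05,0],"turn": [0,0,0.16],"grip": 0.55}]}}

```text
t: 28.55
position: [490.6, -77.4, 307.0]
ee_rot: [-0.118, 0.698, -0.118, -0.697]
contact_force: [1.3, 0.7, -0.7]
opening: 0.55
```

{"fn": "send_rows", "kwargs": {"increments": [{"linear": [-0.005,-0.055,0],"turn": [0,0,0.16],"grip": 0.52},{"linear": [-0.005,-0.055,0],"turn": [0,0,0.16],"grip": 0.52},{"linear": [-0.005,-0.055,0],"turn": [0,0,0.16],"grip": 0.52},{"linear": [-0.005,-0.055,0],"turn": [0,0,0.16],"grip": 0.52},{"linear": [0,-0.05,0],"turn": [0,0,0],"grip": 0.52},{"linear": [0,0,0],"turn": [0,0,0],"grip": 0.52},{"linear": [0,0,0],"turn": [0,0,0],"grip": 0.52}]}}

```text
t: 29.42
position: [470.5, -345.8, 306.2]
ee_rot: [-0.105, -0.699, -0.105, 0.699]
contact_force: [0.6, 1.1, -0.5]
opening: 0.519
```

```bash
python3 tubview.py top5; python3 st.py; python3 - <<'E'
from h import *
p,d,c=snap('wrist','w5'); tray(p,d,c,(0,300,0,560))
E
```

```text
rim mode z 171
[ 470.69517596 -345.28138301  306.39520529] 29.475
29.475 [ 470.7 -345.3  306.4] jaw [ 0.294 -0.956  0.   ] -72.9 0.5202488982461639 [-0.6  0.4  0.1] [-0.3   0.2  -0.17 -0.   -1.2   2.17]
[176.  19.] 1519 rect [ 583.8 -207.7] [41.4 30.5] 0.3 zmed 33.7 z95 59.6 [154. 110.  67.]
[256.  31.] 2331 rect [ 594.6 -279.3] [30.1 63.6] 73.7 zmed 35.1 z95 59.7 [174. 118.  74.]
[333.  57.] 2275 rect [ 593.5 -353.3] [30.  63.9] 85.5 zmed 33.7 z95 36.1 [135. 136. 142.]
[460. 204.] 3194 rect [ 490.4 -523.7] [ 25.6 142.7] 86.5 zmed 39.7 z95 72.8 [93. 60. 45.]
[502. 217.] 1385 rect [ 501.7 -545.7] [ 15. 103.] 86.6 zmed 65.2 z95 66.4 [82. 82. 81.]
[277. 225.] 1613 rect [ 422.2 -350.8] [65.  30.1] 16.7 zmed 33.7 z95 36.1 [130. 131. 136.]
[556. 216.] 107 rect [ 523.3 -591.9] [15.5 14.9] 85.0 zmed 65.2 z95 66.4 [86. 83. 80.]
```

View pics/top5_tub.png

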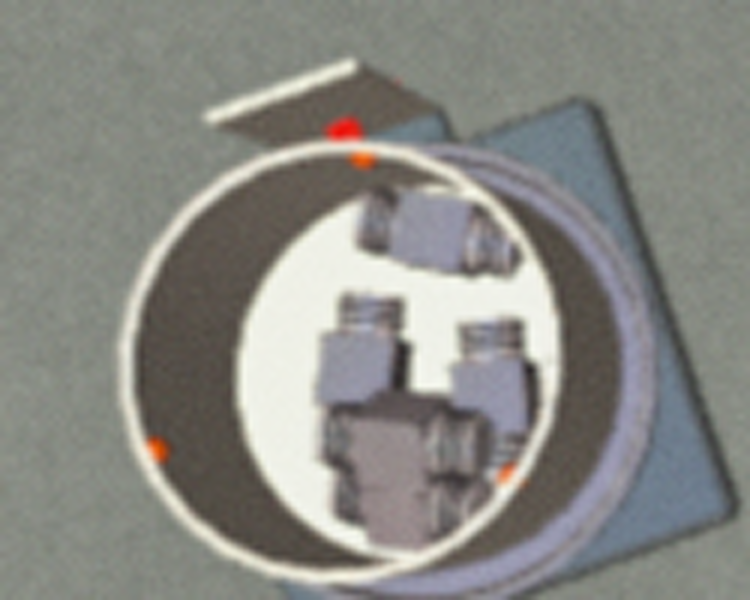

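{"fn": "send_rows", "kwargs": {"increments": [{"linear": [-0.0485,-0.0055,-0.02],"turn": [0,0,-0.01],"grip": 0.55},{"linear": [0,0,-0.045],"turn": [0,0,0],"grip": 0.55},{"linear": [0,0,-0.045],"turn": [0,0,0],"grip": 0.55},{"linear": [0,0,-0.045],"turn": [0,0,0],"grip": 0.55},{"linear": [0,0,-0.045],"turn": [0,0,0],"grip": 0.55},{"linear": [0,0,-0.015],"turn": [0,0,0],"grip": 0.55},{"linear": [0,0,0],"turn": [0,0,0],"grip": 0.55},{"linear": [0,0,0],"turn": [0,0,0],"grip": 0.55}]}}

```text
t: 30.52
position: [423.5, -351.5, 93.0]
ee_rot: [0.102, 0.701, 0.101, -0.699]
contact_force: [-1.2, -0.1, 0.4]
opening: 0.55
```

```bash
python3 st.py
```

```text
30.525 [ 423.5 -351.5   93. ] jaw [ 0.285 -0.959  0.002] -73.5 0.5500963476051339 [-1.2 -0.1  0.4] [-0.34  0.37 -0.5   0.   -0.7   2.2 ]
```

{"fn": "send_rows", "kwargs": {"increments": [{"linear": [-0.001,0.0005,-0.019],"turn": [0,0,0],"grip": 0.55},{"linear": [0,0,0],"turn": [0,0,0],"grip": 0.55},{"linear": [0,0,0],"turn": [0,0,0],"grip": 0.1},{"linear": [0,0,0],"turn": [0,0,0],"grip": 0.1},{"linear": [0,0,0],"turn": [0,0,0],"grip": 0.1},{"linear": [0,0,0],"turn": [0,0,0],"grip": 0.1},{"linear": [0,0,0.03],"turn": [0,0,0],"grip": 0.1},{"linear": [0,0,0.045],"turn": [0,0,0],"grip": 0.1},{"linear": [0.02,0.02,0.05],"turn": [0,0,-0.15],"grip": 0.1},{"linear": [0.025,0.045,0.05],"turn": [0,0,-0.16],"grip": 0.1},{"linear": [0.025,0.05,0.05],"turn": [0,0,-0.16],"grip": 0.1},{"linear": [0.025,0.05,0],"turn": [0,0,-0.16],"grip": 0.1}]}}

```text
t: 32.02
position: [510.5, -199.1, 286.4]
ee_rot: [-0.123, 0.699, -0.122, -0.694]
contact_force: [0.7, -0.9, -1.8]
opening: 0.34
```

{"fn": "send_rows", "kwargs": {"increments": [{"linear": [0,0.055,0],"turn": [0,0,-0.16],"grip": 0.1},{"linear": [0,0.055,0],"turn": [0,0,-0.16],"grip": 0.1},{"linear": [0,0.055,0],"turn": [0,0,-0.16],"grip": 0.1},{"linear": [0,0.055,0],"turn": [0,0,-0.16],"grip": 0.1},{"linear": [0,0.055,0],"turn": [0,0,-0.16],"grip": 0.1},{"linear": [0,0.055,0],"turn": [0,0,-0.16],"grip": 0.1},{"linear": [0,0.055,0],"turn": [0,0,-0.16],"grip": 0.1},{"linear": [0,0.055,0],"turn": [0,0,-0.11],"grip": 0.1},{"linear": [0,0,0],"turn": [0,0,0],"grip": 0.1},{"linear": [0,0,0],"turn": [0,0,0],"grip": 0.1}]}}

```text
t: 33.28
position: [508.3, 240.1, 281.9]
ee_rot: [0.5, -0.5, 0.501, 0.5]
contact_force: [-0.1, -1.0, -2.3]
opening: 0.341
```

```bash
python3 st.py; python3 - <<'E'
from h import *
p,d,c=snap('wrist','w6')
E
```

```text
33.275 [508.3 240.1 281.9] jaw [-1.     0.     0.001] 180.0 0.3406235300001708 [-0.1 -1.  -2.3] [ 0.79  0.18 -0.25 -0.   -1.14 -0.79]
```

View pics/w6.png

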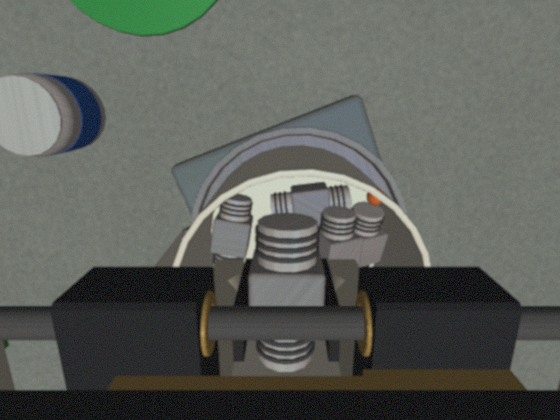

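{"fn": "send_rows", "kwargs": {"increments": [{"linear": [0.009,0.028,0],"turn": [0,0,0],"grip": 0.1},{"linear": [0,0,-0.03],"turn": [0,0,0],"grip": 0.1},{"linear": [0,0,-0.03],"turn": [0,0,0],"grip": 0.1},{"linear": [0,0,-0.025],"turn": [0,0,0],"grip": 0.1},{"linear": [0,0,0],"turn": [0,0,0],"grip": 0.1},{"linear": [0,0,0],"turn": [0,0,0],"grip": 0.1},{"linear": [0,0,0],"turn": [0,0,0],"grip": 0.4},{"linear": [0,0,0],"turn": [0,0,0],"grip": 0.4},{"linear": [0,0,0.02],"turn": [0,0,0],"grip": 0.4},{"linear": [0,0,0.05],"turn": [0,0,0],"grip": 0.4},{"linear": [0,0,0.05],"turn": [0,0,0],"grip": 0.45}]}}

```text
t: 34.7
position: [517.8, 268.1, 319.4]
ee_rot: [0.5, -0.5, 0.5, 0.5]
contact_force: [0.8, 1.3, 0.0]
opening: 0.437
```

{"fn": "send_rows", "kwargs": {"increments": [{"linear": [0.005,-0.05,0],"turn": [0,0,0],"grip": 0.6},{"linear": [0.01,-0.05,0],"turn": [0,0,0],"grip": 0.6},{"linear": [0.01,-0.05,0],"turn": [0,0,0],"grip": 0.6},{"linear": [0.01,-0.05,0],"turn": [0,0,0],"grip": 0.6},{"linear": [0.01,-0.05,0],"turn": [0,0,0],"grip": 0.6},{"linear": [0.01,-0.05,0],"turn": [0,0,0],"grip": 0.6},{"linear": [0.01,-0.05,0],"turn": [0,0,0],"grip": 0.6},{"linear": [0,0,0],"turn": [0,0,0],"grip": 0.6},{"linear": [0,0,0],"turn": [0,0,0],"grip": 0.6}]}}

```text
t: 35.83
position: [582.8, -82.0, 317.8]
ee_rot: [0.501, -0.5, 0.5, 0.499]
contact_force: [0.1, 0.3, 0.5]
opening: 0.604
```

```bash
python3 tubview.py top6; python3 st.py; python3 - <<'E'
from h import *
p,d,c=snap('scene','s6')
big=cv2.resize(p[140:275,330:445],None,fx=4.4,fy=4.4,interpolation=cv2.INTER_CUBIC)
cv2.imwrite('pics/s6z.png',cv2.cvtColor(big,cv2.COLOR_RGB2BGR))
E
```

```text
rim mode z 163
[582.79181735 -81.46574366 317.80668097] 35.875
35.875 [582.8 -81.5 317.8] jaw [-1.     0.001 -0.001] 179.9 0.604162639934913 [-0.2  1.1  0.9] [ 0.19  0.2  -0.15 -0.   -1.22 -0.19]
```

View pics/top6.png

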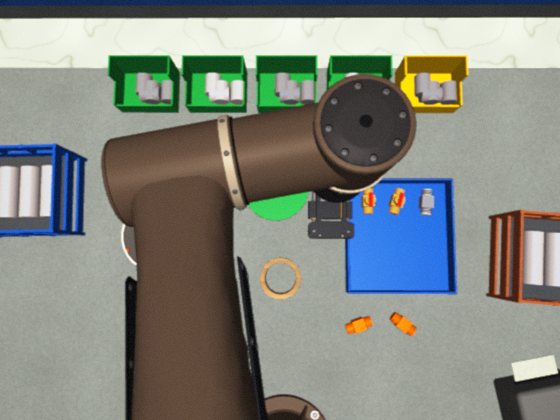

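View pics/s6z.png

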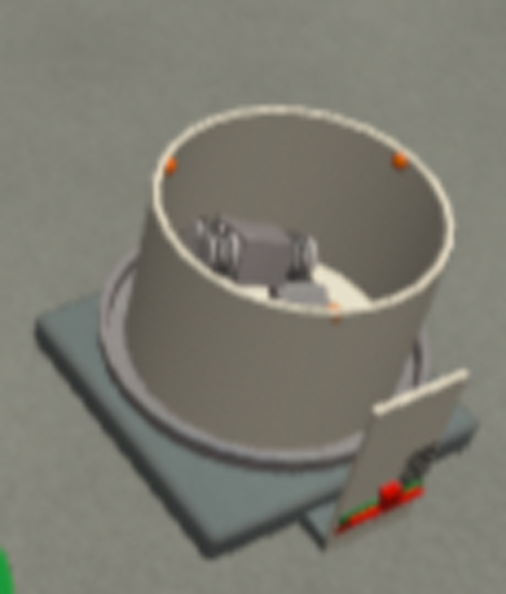

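```bash
python3 - <<'E'
from h import *
p,d,c=load('s6');P=pts(d,c)
r=np.hypot(P[...,0]-498.5,P[...,1]-275); m=(d>0)&(r<60)&(P[...,2]<160)
print(np.percentile(P[m][:,2],[5,50,90,98,100]))
k=m&(P[...,2]>112); print(P[k].mean(0), k.sum())
E
```

```text
[ 81.48204849 103.46125512 113.56162591 116.91849464 118.92965568]
[474.64207697 264.41260467 114.45250332] 65
```

{"fn": "send_rows", "kwargs": {"increments": [{"linear": [0.012,0.053,0],"turn": [0,0,0],"grip": 0.7},{"linear": [0.011,0.053,0],"turn": [0,0,0],"grip": 0.7},{"linear": [0.011,0.053,0],"turn": [0,0,0],"grip": 0.7},{"linear": [0.011,0.053,0],"turn": [0,0,0],"grip": 0.7},{"linear": [0,0,0],"turn": [0,0,0],"grip": 0.7},{"linear": [0,0,0],"turn": [0,0,0],"grip": 0.7}]}}

```text
t: 36.67
position: [627.3, 131.3, 317.4]
ee_rot: [0.5, -0.5, 0.5, 0.5]
contact_force: [-0.2, 0.6, 0.7]
opening: 0.702
```

```bash
python3 st.py; cat > lid.py <<'E'
import sys
from h import *
p,d,c=snap('wrist',sys.argv[1]); P=pts(d,c); hsv=cv2.cvtColor(p,cv2.COLOR_RGB2HSV)
g=((hsv[...,0]>45)&(hsv[...,0]<85)&(hsv[...,1]>120)&(d>0)&(P[...,2]>15)&(P[...,2]<30))
n,l,st,ce=cv2.connectedComponentsWithStats(g.astype(np.uint8)); i=1+st[1:,4].argmax(); g=l==i
print(st[i],np.median(P[g],0))
cs=max(cv2.findContours(g.astype(np.uint8),0,1)[0],key=cv2.contourArea)[:,0]
e=np.array([ray(u,v,22,c)[:2] for u,v in cs if 3<u<556 and v>3 and v<262])
for _ in range(4):
    A=np.c_[2*e,np.ones(len(e))]; s=np.linalg.lstsq(A,(e**2).sum(1),rcond=None)[0]; r=np.sqrt(s[2]+s[0]**2+s[1]**2); er=abs(np.hypot(*(e-s[:2]).T)-r); print(s[:2],r,len(e)); e=e[er<2.5]
k=(d>0)&(P[...,2]>47)&(P[...,2]<56)&(np.hypot(P[...,0]-s[0],P[...,1]-s[1])<40)
q=P[k]; print('knob top',q.mean(0),(q.min(0)+q.max(0))/2,np.ptp(q,0),len(q))
E
python3 lid.py w7
```

```text
36.675 [627.3 131.3 317.4] jaw [-1.    -0.001  0.   ] -179.9 0.7020983854791178 [-0.2  0.6  0.7] [ 0.51  0.29 -0.03  0.   -1.25 -0.51]
[  200     0   171   156 20853] [629.02889641  26.59596481  22.23778794]
[628.89461123  25.07976942] 81.91756916921433 371
[628.89461123  25.07976942] 81.91756916921433 371
[628.89461123  25.07976942] 81.91756916921433 371
[628.89461123  25.07976942] 81.91756916921433 371
knob top [629.13646394  25.23846619  50.19501842] [629.0781554   25.20372963  50.05716972] [34.13685339 35.4041736   5.87465472] 1300
```

View pics/w7.png

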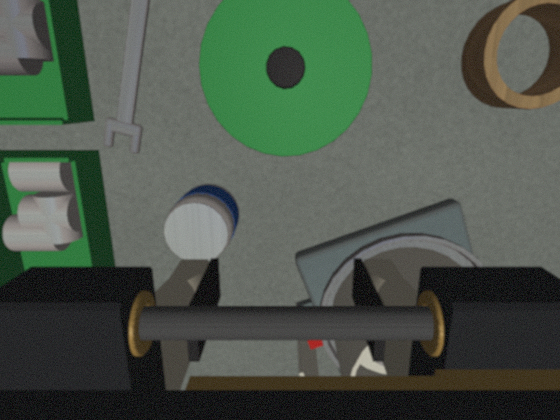

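{"fn": "send_rows", "kwargs": {"increments": [{"linear": [0.001,-0.053,0],"turn": [0,0,0],"grip": 0.65},{"linear": [0.001,-0.053,-0.03],"turn": [0,0,0],"grip": 0.65},{"linear": [0,0,-0.05],"turn": [0,0,0],"grip": 0.65},{"linear": [0,0,-0.05],"turn": [0,0,0],"grip": 0.65},{"linear": [0,0,-0.05],"turn": [0,0,0],"grip": 0.65},{"linear": [0,0,-0.015],"turn": [0,0,0],"grip": 0.65},{"linear": [0,0,0],"turn": [0,0,0],"grip": 0.65},{"linear": [0,0,0],"turn": [0,0,0],"grip": 0.65}]}}

```text
t: 37.72
position: [631.1, 24.3, 124.8]
ee_rot: [0.501, -0.5, 0.499, 0.499]
contact_force: [0.2, -0.4, -0.0]
opening: 0.655
```

{"fn": "send_rows", "kwargs": {"increments": [{"linear": [-0.002,0.001,-0.02],"turn": [0,0,0],"grip": 0.65},{"linear": [0,0,-0.013],"turn": [0,0,0],"grip": 0.65},{"linear": [0,0,0],"turn": [0,0,0],"grip": 0.65},{"linear": [0,0,0],"turn": [0,0,0],"grip": 0.65}]}}

```text
t: 38.22
position: [628.4, 25.3, 90.3]
ee_rot: [0.501, -0.5, 0.5, 0.499]
contact_force: [0.3, -0.3, 0.1]
opening: 0.649
```

{"fn": "send_rows", "kwargs": {"increments": [{"linear": [0,0,0.001],"turn": [0,0,0],"grip": 0.2},{"linear": [0,0,0],"turn": [0,0,0],"grip": 0.2},{"linear": [0,0,0],"turn": [0,0,0],"grip": 0.2},{"linear": [0,0,0],"turn": [0,0,0],"grip": 0.2},{"linear": [0,0,0],"turn": [0,0,0],"grip": 0.2},{"linear": [0,0,0.02],"turn": [0,0,0],"grip": 0.2},{"linear": [0,0,0],"turn": [0,0,0],"grip": 0.2}], "squeeze": 50}}

```text
t: 39.1
position: [628.6, 25.3, 111.5]
ee_rot: [0.501, -0.5, 0.5, 0.499]
contact_force: [0.6, 0.1, -0.3]
opening: 0.4
```

```bash
python3 st.py; python3 tubview.py top7; python3 - <<'E'
from h import *
snap('wrist','w8')
E
```

```text
39.1 [628.6  25.3 111.5] jaw [-1.     0.001 -0.002] 179.9 0.39998707689097884 [ 0.6  0.1 -0.3] [ 0.35  0.45 -0.31  0.   -0.81 -0.35]
rim mode z 163
[628.01118198  25.25795907 110.60933313] 39.15
```

View pics/top7.png

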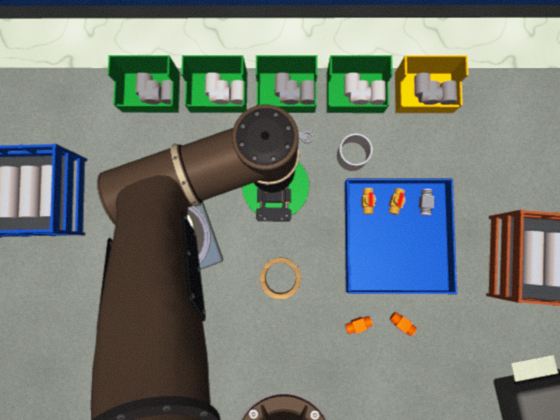

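View pics/w8.png

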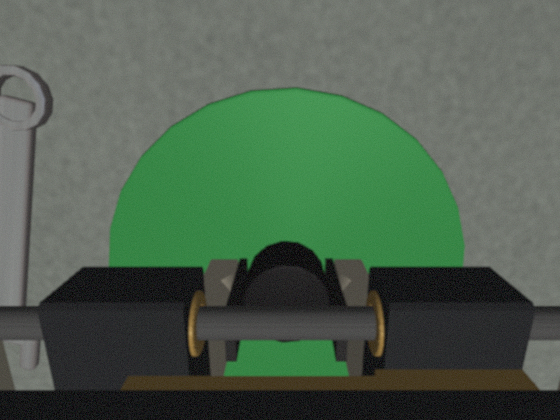

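```bash
python3 - <<'E'
from h import *
p,d,c=load('w8'); P=pts(d,c); hsv=cv2.cvtColor(p,cv2.COLOR_RGB2HSV)
g=((hsv[...,0]>45)&(hsv[...,0]<85)&(hsv[...,1]>120)&(d>0)); q=P[g]; q=q[abs(q[:,2]-np.median(q[:,2]))<8]
a=np.linalg.lstsq(np.c_[q[:,:2],np.ones(len(q))],q[:,2],rcond=None)[0]; print('lid plane slope',a[:2],'z at 629,25',a@[629,25,1])
cs=max(cv2.findContours(g.astype(np.uint8),0,1)[0],key=cv2.contourArea)[:,0]
z=a@[629,25,1]; e=np.array([ray(u,v,z,c)[:2] for u,v in cs if v<262 and (v<255 )])
s=None
for _ in range(6):
    A=np.c_[2*e,np.ones(len(e))]; s=np.linalg.lstsq(A,(e**2).sum(1),rcond=None)[0]; r=np.sqrt(s[2]+s[0]**2+s[1]**2); er=abs(np.hypot(*(e-s[:2]).T)-r); e=e[er<max(2,np.percentile(er,90))]
print('lid centre',s[:2],r,len(e))
for fn in ['top0','top2','top3','top4','top5','s6','scene0']:
    p,d,c=load(fn);P=pts(d,c); rr=np.hypot(P[...,0]-498,P[...,1]-275); m=(d>0)&(rr<90)&(rr>68)
    z=P[m][:,2]; h,ed=np.histogram(z,bins=np.arange(150,215,1)); zz=ed[h.argmax()]+.5
    q=P[m&(abs(P[...,2]-zz)<3)]
    for _ in range(4):
        A=np.c_[2*q[:,:2],np.ones(len(q))]; s=np.linalg.lstsq(A,(q[:,:2]**2).sum(1),rcond=None)[0]; r=np.sqrt(s[2]+s[0]**2+s[1]**2); e=abs(np.hypot(*(q[:,:2]-s[:2]).T)-r); q=q[e<4]
    print(fn,zz,s[:2],r,len(q))
E
```

```text
lid plane slope [6.11728063e-05 7.92894472e-04] z at 629,25 42.04264282714539
lid centre [628.95872292  24.12205347] 82.00015398541014 451
top0 198.5 [497.55396472 273.88289801] 77.45100450577665 450
top2 191.5 [497.6822775  273.81654158] 77.46898511225486 461
top3 183.5 [497.5313209  273.70105405] 77.47105496894969 441
top4 176.5 [497.51616617 273.66340971] 77.53512401267918 443
top5 170.5 [497.51627474 273.62367287] 77.49603917772973 441
s6 162.5 [498.31850584 276.73180945] 77.6628724995851 375
scene0 198.5 [498.5765099 276.7207823] 77.608827173548 371
```

{"fn": "send_rows", "kwargs": {"increments": [{"linear": [0,0,0.05],"turn": [0,0,0],"grip": 0.2},{"linear": [0,0,0.05],"turn": [0,0,0],"grip": 0.2},{"linear": [-0.01,0.01,0.05],"turn": [0,0,0],"grip": 0.2},{"linear": [-0.02,0.04,0.035],"turn": [0,0,0],"grip": 0.2},{"linear": [-0.02,0.04,0],"turn": [0,0,0],"grip": 0.2},{"linear": [-0.02,0.04,0],"turn": [0,0,0],"grip": 0.2},{"linear": [-0.02,0.04,0],"turn": [0,0,0],"grip": 0.2},{"linear": [-0.02,0.04,0],"turn": [0,0,0],"grip": 0.2},{"linear": [-0.02,0.04,0],"turn": [0,0,0],"grip": 0.2},{"linear": [0,0,0],"turn": [0,0,0],"grip": 0.2},{"linear": [0,0,0],"turn": [0,0,0],"grip": 0.2}]}}

```text
t: 40.58
position: [497.6, 275.1, 294.7]
ee_rot: [0.5, -0.5, 0.501, 0.5]
contact_force: [0.9, 0.1, -0.6]
opening: 0.404
```

```bash
python3 st.py; python3 - <<'E'
from h import *
snap('scene','s7')
E
```

```text
40.575 [497.6 275.1 294.7] jaw [-1.     0.001  0.001] 180.0 0.4036868316814817 [ 0.9  0.1 -0.6] [ 0.85  0.18 -0.22 -0.   -1.17 -0.85]
```

View pics/s7.png

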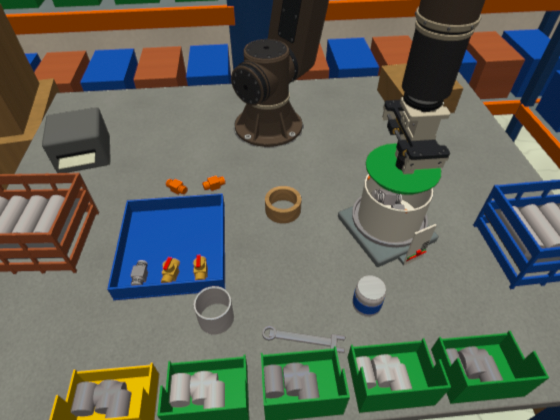

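{"fn": "send_rows", "kwargs": {"increments": [{"linear": [0.0015,0.0014,-0.02],"turn": [0,0,0],"grip": 0.2},{"linear": [0,0,-0.014],"turn": [0,0,0],"grip": 0.2},{"linear": [0,0,0],"turn": [0,0,0],"grip": 0.2},{"linear": [0,0,0],"turn": [0,0,0],"grip": 0.2}]}}

```text
t: 41.12
position: [499.8, 276.3, 261.9]
ee_rot: [0.501, -0.5, 0.5, 0.499]
contact_force: [0.0, -0.7, -1.6]
opening: 0.4
```

```bash
python3 st.py; python3 - <<'E'
from h import *
p,d,c=snap('wrist','w9'); P=pts(d,c); hsv=cv2.cvtColor(p,cv2.COLOR_RGB2HSV)
g=((hsv[...,0]>45)&(hsv[...,0]<85)&(hsv[...,1]>120)&(d>0)); q=P[g]; q=q[abs(q[:,2]-np.median(q[:,2]))<8]
a=np.linalg.lstsq(np.c_[q[:,:2],np.ones(len(q))],q[:,2],rcond=None)[0]; print('slope',a[:2],'z',a@[499,276,1])
cs=max(cv2.findContours(g.astype(np.uint8),0,1)[0],key=cv2.contourArea)[:,0]
z=a@[499,276,1]; e=np.array([ray(u,v,z,c)[:2] for u,v in cs if v<255])
for _ in range(6):
    A=np.c_[2*e,np.ones(len(e))]; s=np.linalg.lstsq(A,(e**2).sum(1),rcond=None)[0]; r=np.sqrt(s[2]+s[0]**2+s[1]**2); er=abs(np.hypot(*(e-s[:2]).T)-r); e=e[er<max(2,np.percentile(er,90))]
print('lid centre',s[:2],r,len(e))
E
```

```text
41.125 [499.8 276.3 261.9] jaw [-1.     0.002 -0.   ] 179.9 0.3997881220914718 [ 0.  -0.7 -1.6] [ 0.85  0.21 -0.27  0.   -1.09 -0.85]
slope [-0.00030121  0.00042644] z 193.3471852156236
lid centre [500.6937617 275.0387383] 81.9658589404359 453
```

{"fn": "send_rows", "kwargs": {"increments": [{"linear": [-0.0008,0,-0.005],"turn": [0,0,0],"grip": 0.2},{"linear": [0,0,-0.005],"turn": [0,0,0],"grip": 0.2},{"linear": [0,0,-0.005],"turn": [0,0,0],"grip": 0.2},{"linear": [0,0,-0.005],"turn": [0,0,0],"grip": 0.2},{"linear": [0,0,-0.004],"turn": [0,0,0],"grip": 0.2},{"linear": [0,0,0],"turn": [0,0,0],"grip": 0.2}], "squeeze": 60}}

```text
t: 41.92
position: [498.7, 276.8, 237.4]
ee_rot: [0.5, -0.5, 0.5, 0.5]
contact_force: [0.3, 1.3, 2.4]
opening: 0.402
```

```bash
python3 st.py; python3 - <<'E'
from h import *
p,d,c=snap('scene','s8')
big=cv2.resize(p[100:275,330:470],None,fx=3.4,fy=3.4,interpolation=cv2.INTER_CUBIC)
cv2.imwrite('pics/s8z.png',cv2.cvtColor(big,cv2.COLOR_RGB2BGR))
E
```

```text
41.925 [498.7 276.8 237.4] jaw [-1.     0.001 -0.   ] 179.9 0.4017162716678418 [0.3 1.3 2.4] [ 0.85  0.23 -0.3   0.   -1.04 -0.85]
```

View pics/s8z.png

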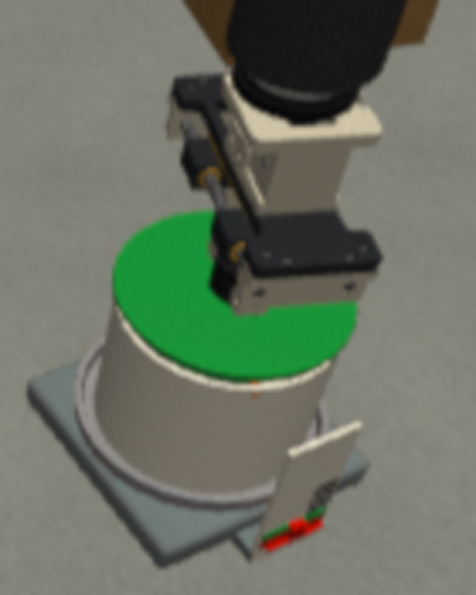

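{"fn": "send_rows", "kwargs": {"increments": [{"linear": [0,0,-0.004],"turn": [0,0,0],"grip": 0.2},{"linear": [0,0,-0.004],"turn": [0,0,0],"grip": 0.2},{"linear": [0,0,-0.003],"turn": [0,0,0],"grip": 0.2},{"linear": [0,0,-0.002],"turn": [0,0,0],"grip": 0.2},{"linear": [0,0,0],"turn": [0,0,0],"grip": 0.2}]}}

```text
t: 42.6
position: [498.7, 277.0, 224.4]
ee_rot: [0.501, -0.5, 0.5, 0.5]
contact_force: [-0.7, 3.9, 3.4]
opening: 0.398
```

{"fn": "send_rows", "kwargs": {"increments": [{"linear": [0,0,-0.001],"turn": [0,0,0],"grip": 0.2},{"linear": [0,0,-0.001],"turn": [0,0,0],"grip": 0.2},{"linear": [0,0,0],"turn": [0,0,0],"grip": 0.2}]}}

```text
t: 42.98
position: [498.7, 276.9, 223.7]
ee_rot: [0.501, -0.5, 0.5, 0.5]
contact_force: [-3.1, 4.7, 11.9]
opening: 0.401
```

```bash
python3 st.py; cat > lidv.py <<'E'
import sys
from h import *
p,d,c=snap('wrist',sys.argv[1]); P=pts(d,c); hsv=cv2.cvtColor(p,cv2.COLOR_RGB2HSV)
g=((hsv[...,0]>45)&(hsv[...,0]<85)&(hsv[...,1]>120)&(d>0)); q=P[g]; q=q[abs(q[:,2]-np.median(q[:,2]))<8]
a=np.linalg.lstsq(np.c_[q[:,:2],np.ones(len(q))],q[:,2],rcond=None)[0]; print('lid top slope',a[:2],'z',a@[499,276,1])
p,d,c=snap('scene',sys.argv[1]+'s')
big=cv2.resize(p[100:275,330:470],None,fx=3.4,fy=3.4,interpolation=cv2.INTER_CUBIC)
cv2.imwrite('pics/'+sys.argv[1]+'z.png',cv2.cvtColor(big,cv2.COLOR_RGB2BGR))
E
python3 lidv.py w10
```

```text
42.975 [498.7 276.9 223.7] jaw [-1.     0.001 -0.001] 180.0 0.400572856788425 [-3.1  4.7 11.9] [ 0.85  0.24 -0.32  0.   -1.01 -0.85]
lid top slope [-0.00064807  0.00102491] z 155.16688706091998
```

View pics/w10z.png

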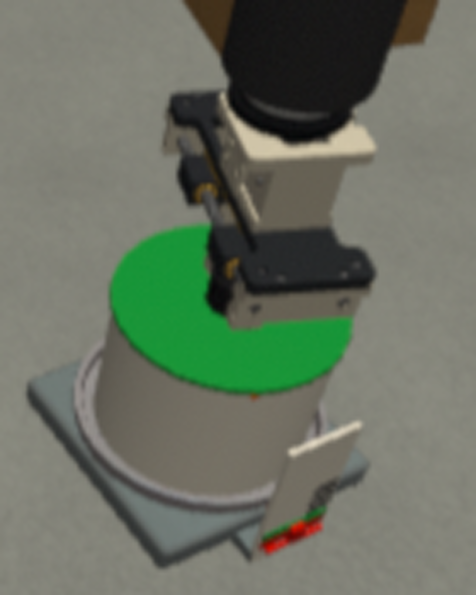

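{"fn": "send_rows", "kwargs": {"increments": [{"linear": [0,0,-0.001],"turn": [0,0,0],"grip": 0.2},{"linear": [0,0,-0.001],"turn": [0,0,0],"grip": 0.2},{"linear": [0,0,0],"turn": [0,0,0],"grip": 0.2},{"linear": [0,0,0],"turn": [0,0,0],"grip": 0.2}]}}

```text
t: 43.58
position: [498.7, 276.9, 223.5]
ee_rot: [0.501, -0.5, 0.499, 0.5]
contact_force: [-8.9, 2.5, 23.0]
opening: 0.397
```

{"fn": "send_rows", "kwargs": {"increments": [{"linear": [0,0,0.004],"turn": [0,0,0],"grip": 0.2},{"linear": [0,0,0.004],"turn": [0,0,0],"grip": 0.2},{"linear": [0,0,0.004],"turn": [0,0,0],"grip": 0.2},{"linear": [0,0,0.0025],"turn": [0,0,0],"grip": 0.2},{"linear": [0,0,0],"turn": [0,0,0],"grip": 0.2},{"linear": [0,0,0],"turn": [0,0,0],"grip": 0.2},{"linear": [0,0,0],"turn": [0,0,0],"grip": 0.2}]}}

```text
t: 44.45
position: [498.7, 276.9, 234.6]
ee_rot: [0.5, -0.5, 0.5, 0.5]
contact_force: [1.7, 6.4, 0.7]
opening: 0.396
```

```bash
python3 st.py;python3 lidv.py w11
```

```text
44.45 [498.7 276.9 234.6] jaw [-1.     0.001 -0.   ] 179.9 0.3959199226183421 [1.7 6.4 0.7] [ 0.85  0.23 -0.3  -0.   -1.03 -0.85]
lid top slope [-0.00053548  0.00109864] z 166.08451598028296
```

{"fn": "send_rows", "kwargs": {"increments": [{"linear": [0,0.0005,0],"turn": [0,0,0],"grip": 0.2},{"linear": [0,0,0],"turn": [0,0,0],"grip": 0.6},{"linear": [0,0,0],"turn": [0,0,0],"grip": 0.6},{"linear": [0,0,0],"turn": [0,0,0],"grip": 0.6},{"linear": [0,0,0.02],"turn": [0,0,0],"grip": 0.6},{"linear": [0,0,0.04],"turn": [0,0,0],"grip": 0.6},{"linear": [0,0,0.05],"turn": [0,0,0],"grip": 0.6},{"linear": [0,0.05,0.02],"turn": [0,0,0],"grip": 0.6},{"linear": [0,0.04,0],"turn": [0,0,0],"grip": 0.6},{"linear": [0,0,0],"turn": [0,0,0],"grip": 0.6},{"linear": [0,0,0],"turn": [0,0,0],"grip": 0.6}]}}

```text
t: 45.92
position: [498.3, 366.7, 364.4]
ee_rot: [0.5, -0.5, 0.501, 0.5]
contact_force: [1.0, 0.0, 0.0]
opening: 0.599
```

```bash
python3 st.py; python3 - <<'E'
from h import *
p,d,c=snap('wrist','w12'); P=pts(d,c); hsv=cv2.cvtColor(p,cv2.COLOR_RGB2HSV)
g=((hsv[...,0]>45)&(hsv[...,0]<85)&(hsv[...,1]>120)&(d>0)&(P[...,2]>120))
q=P[g]; q=q[abs(q[:,2]-np.median(q[:,2]))<6]
a=np.linalg.lstsq(np.c_[q[:,:2],np.ones(len(q))],q[:,2],rcond=None)[0]; z=a@[499,276,1]; print('slope',a[:2],'z',z)
n,l,st,ce=cv2.connectedComponentsWithStats(g.astype(np.uint8)); g=l==(1+st[1:,4].argmax())
cs=max(cv2.findContours(g.astype(np.uint8),0,1)[0],key=cv2.contourArea)[:,0]
e=np.array([ray(u,v,z,c)[:2] for u,v in cs if 3<u<556 and 3<v<255])
for _ in range(6):
    A=np.c_[2*e,np.ones(len(e))]; s=np.linalg.lstsq(A,(e**2).sum(1),rcond=None)[0]; r=np.sqrt(s[2]+s[0]**2+s[1]**2); er=abs(np.hypot(*(e-s[:2]).T)-r); e=e[er<max(2,np.percentile(er,90))]
print('lid centre',s[:2],r,len(e))
p,d,c=snap('scene','s12')
big=cv2.resize(p[100:275,330:470],None,fx=3.4,fy=3.4,interpolation=cv2.INTER_CUBIC)
cv2.imwrite('pics/s12z.png',cv2.cvtColor(big,cv2.COLOR_RGB2BGR))
E
```

```text
45.925 [498.3 366.7 364.4] jaw [-1.     0.001  0.001] 179.9 0.5993401333971663 [1. 0. 0.] [ 0.95  0.23 -0.   -0.   -1.34 -0.95]
slope [-5.96490374e-04  8.27639047e-05] z 167.26770208057235
lid centre [499.63211831 276.84546128] 82.13194489835716 471
```

View pics/s12z.png

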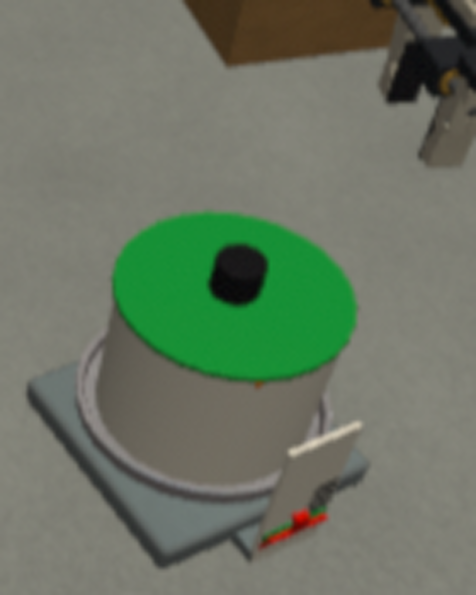

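View pics/w12.png

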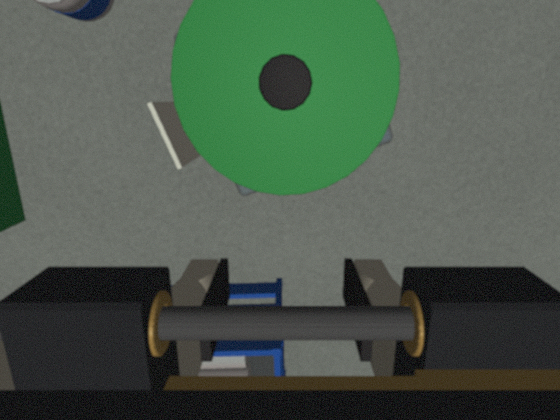

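{"fn": "send_rows", "kwargs": {"increments": [{"linear": [0,0.03,0],"turn": [0,0,0],"grip": 0.6},{"linear": [0,0.03,0],"turn": [0,0,0],"grip": 0.6},{"linear": [0,0,0],"turn": [0,0,0],"grip": 0.6},{"linear": [0,0,0],"turn": [0,0,0],"grip": 0.6},{"linear": [0,0,0],"turn": [0,0,0],"grip": 0.6},{"linear": [0,0,0],"turn": [0,0,0],"grip": 0.6}]}}

```text
t: 46.78
position: [498.7, 426.4, 365.4]
ee_rot: [0.501, -0.499, 0.5, 0.5]
contact_force: [0.2, 0.4, -0.2]
opening: 0.6
```

```bash
python3 - <<'E'
from h import *
p,d,c=snap('scene','s13'); P=pts(d,c); hsv=cv2.cvtColor(p,cv2.COLOR_RGB2HSV)
# tub rim side just below flange, and red pointer height vs start
for fn in ['scene0','s6','s13']:
    p,d,c=load(fn); P=pts(d,c); h=cv2.cvtColor(p,cv2.COLOR_RGB2HSV)
    m=((h[...,0]<6)|(h[...,0]>175))&(h[...,1]>200)&(h[...,2]>150); m[:225]=0;m[270:]=0;m[:,:395]=0;m[:,445:]=0
    v,u=np.nonzero(m); q=P[m&(d>0)]; print(fn,len(v),u.mean().round(1),v.mean().round(1),np.median(q,0).round(1),v.min(),v.max())
p,d,c=load('s13'); P=pts(d,c)
g=(hsv[...,0]>45)&(hsv[...,0]<85)&(hsv[...,1]>120)&(P[...,2]>120)&(d>0); q=P[g]; a=np.linalg.lstsq(np.c_[q[:,:2]-[499.6,276],np.ones(len(q))],q[:,2],rcond=None)[0]; print('lid top',a)
E
```

```text
scene0 21 421.9 244.1 [609.6 320.4  72.4] 241 249
s6 23 417.7 253.2 [608.7 319.8  36.1] 250 258
s13 18 417.3 253.6 [608.7 318.8  35. ] 251 258
lid top [ 3.62662649e-02 -9.99656016e-03  1.67770314e+02]
```

View pics/s13.png

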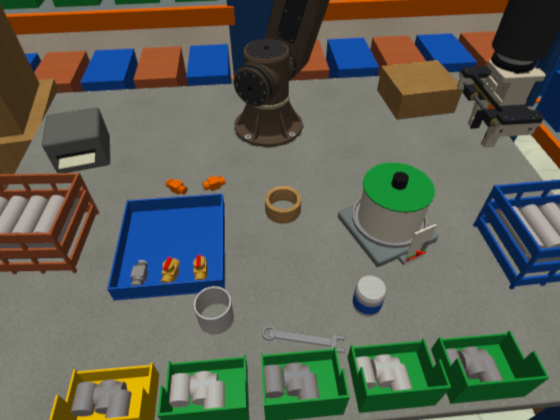

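```bash
python3 - <<'E'
from h import *
def fit(fn):
    p,d,c=load(fn); P=pts(d,c); h=cv2.cvtColor(p,cv2.COLOR_RGB2HSV)
    g=(h[...,0]>45)&(h[...,0]<85)&(h[...,1]>120)&(P[...,2]>150)&(P[...,2]<185)&(d>0)&(np.hypot(P[...,0]-499,P[...,1]-276)<78)
    q=P[g]; X=np.c_[q[:,:2]-[499.6,276],np.ones(len(q))]
    for _ in range(4):
        a=np.linalg.lstsq(X,q[:,2],rcond=None)[0]; r=abs(X@a-q[:,2]); k=r<3*np.median(r)+.5; X,q=X[k],q[k]
    print(fn,a.round(4),len(q))
snap('top','top13'); 
for f in ['s13','top13','w12']: fit(f)
E
```

```text
s13 [7.000000e-04 4.000000e-04 1.677162e+02] 2082
top13 [-1.500000e-03 -1.400000e-03  1.673534e+02] 3635
w12 [-7.000000e-04  1.000000e-04  1.672736e+02] 31153
```

View pics/top13.png

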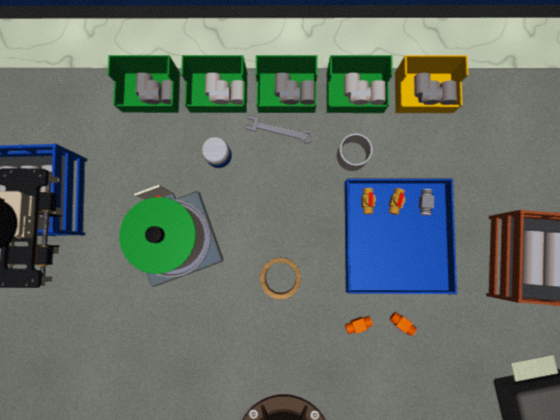

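The top view shows the lid level and centred on the tub. Both valves and the spare union are in the tray, the bystanders are where they were, and the arm is clear of everything. I'm handing in.

```bash
python3 -c "
from bench import env
print(env.hand_in(), env.state()['t'])"
```

```text
the job is handed in; nothing more can be done
the job is handed in; nothing more can be done
```

The tub is made up and the lid is on. One union was already in the tub, so I added five from the tray with the lid off. The pointer came to rest in the green band. I then pressed the lid down on its knob until it sat on the rim, let go and moved the arm clear. The job was handed in at about 47 s of the 210 s; the hand-in gives no verdict.

What my last checks showed:
- **Scale:** the pan read about 54.4 mm down, inside the 49.5–56.5 mm band. This comes from the drop in pointer height, which agrees with the rim height measured before the lid went on.
- **Lid height:** the underside of the flange is at about 161.3 mm, against an expected rim height of about 160.5 mm. It is within the 3 mm limit, not held up about 10 mm on the catches. The push reached 23 N without the lid moving any further.
- **Lid level and centring:** the lid is level within about 0.002 rad in all three cameras, and centred within about 1 mm of where the tub's centre was measured earlier.
- **Everything else:** both valves and the spare union are in the tray. The tape, wrench, can and sleeve look undisturbed.

- **Camera disagreement:** the top camera placed things about 2.5 mm away from where the wrist camera did. I used the wrist camera's positions.
- **Outlier:** one rough tilt fit from the scene camera gave 0.036 rad, but it included stray points. With those removed it gave less than 0.001 rad.

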